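# Load the specimen rocker and check that it rocks free

### The job

The wide and the slim specimen pot on the rocker deck were put in each other's seats: swap them, so that each sits fully home in the tapered seat the other one is in now, and set every pot waiting on the bench fully home in a free seat of its own size (wide pots in the front row, slim ones in the back row). When all pots are in, check that the loaded deck rocks free: press its left end (as seen from the robot) right down by hand, then its right end right down, and leave the deck level with every pot still fully seated.

Things in the scene. Friction and masses are not known exactly. Their poses are not given: they have to be found in the camera images.
- wide_pot_0: wide specimen pot: white tapered pot, blue screw lid, round, loose, 0.1 kg, low centre of mass. Origin: centre of its underside, z up. Flat base 34 mm across; wall tapers out 0.30 mm in radius per mm of height to 52 mm across at 30 mm, then straight; lid 54 mm across, from 42 to 60 mm height. Starts in slim_seat_1 on the deck, 20 mm too high
- wide_pot_1: wide specimen pot: white tapered pot, blue screw lid, round, loose, 0.1 kg, low centre of mass. Origin: centre of its underside, z up. Flat base 34 mm across; wall tapers out 0.30 mm in radius per mm of height to 52 mm across at 30 mm, then straight; lid 54 mm across, from 42 to 60 mm height. Starts on the bench's front strip; may be absent
- wide_pot_2: wide specimen pot: white tapered pot, blue screw lid, round, loose, 0.1 kg, low centre of mass. Origin: centre of its underside, z up. Flat base 34 mm across; wall tapers out 0.30 mm in radius per mm of height to 52 mm across at 30 mm, then straight; lid 54 mm across, from 42 to 60 mm height. Starts on the bench's front strip; may be absent
- slim_pot_0: slim specimen pot: like the wide ones but slimmer and taller, round, loose, 0.07 kg. Origin: centre of its underside, z up. Flat base 22 mm across; same taper to 40 mm across at 30 mm, then straight; lid 42 mm across, from 48 to 66 mm height. Starts in wide_seat_3, sunk 20 mm too low: only its lid shows above the deck, and its base would catch the housing below when rocked
- slim_pot_1: slim specimen pot: like the wide ones but slimmer and taller, round, loose, 0.07 kg. Origin: centre of its underside, z up. Flat base 22 mm across; same taper to 40 mm across at 30 mm, then straight; lid 42 mm across, from 48 to 66 mm height. Starts on the bench's front strip; may be absent
- slim_pot_2: slim specimen pot: like the wide ones but slimmer and taller, round, loose, 0.07 kg. Origin: centre of its underside, z up. Flat base 22 mm across; same taper to 40 mm across at 30 mm, then straight; lid 42 mm across, from 48 to 66 mm height. Starts on the bench's front strip; may be absent
- wide_seat_1 (a point): left seat of the rocker deck's front row (nearer the robot), for wide pots: open tapered cup, 24 mm deep, 50 mm wide at the top, taper as the pot's. The point: where the centre of a wide pot's underside lies when fully home, 27 mm below the deck's top face. Axes: the deck's, z out of it, x away from the rocker's front, y to its left
- wide_seat_2 (a point): middle seat of the rocker deck's front row (nearer the robot), for wide pots: open tapered cup, 24 mm deep, 50 mm wide at the top, taper as the pot's. The point: where the centre of a wide pot's underside lies when fully home, 27 mm below the deck's top face. Axes: the deck's, z out of it, x away from the rocker's front, y to its left
- wide_seat_3 (a point): right seat of the rocker deck's front row (nearer the robot), for wide pots: open tapered cup, 24 mm deep, 50 mm wide at the top, taper as the pot's. The point: where the centre of a wide pot's underside lies when fully home, 27 mm below the deck's top face. Axes: the deck's, z out of it, x away from the rocker's front, y to its left
- slim_seat_1 (a point): left seat of the rocker deck's back row, for slim pots: open tapered cup, 24 mm deep, 38 mm wide at the top. The point: where the centre of a slim pot's underside lies when fully home, 27 mm below the deck's top face. Axes as for wide seats. Rows are 80 mm apart, columns 76 mm
- slim_seat_2 (a point): middle seat of the rocker deck's back row, for slim pots: open tapered cup, 24 mm deep, 38 mm wide at the top. The point: where the centre of a slim pot's underside lies when fully home, 27 mm below the deck's top face. Axes as for wide seats. Rows are 80 mm apart, columns 76 mm
- slim_seat_3 (a point): right seat of the rocker deck's back row, for slim pots: open tapered cup, 24 mm deep, 38 mm wide at the top. The point: where the centre of a slim pot's underside lies when fully home, 27 mm below the deck's top face. Axes as for wide seats. Rows are 80 mm apart, columns 76 mm
- pad_left (a point): centre of the top of the black ribbed hand pad, 110 x 34 mm, 3 mm thick, at the left end of the rocker deck (seen from the robot), 130 mm from the rocking axis; press here to rock the deck. Its axes turn with the deck, as the seats' do
- pad_right (a point): centre of the top of the black ribbed hand pad, 110 x 34 mm, 3 mm thick, at the right end of the rocker deck (seen from the robot), 130 mm from the rocking axis; press here to rock the deck. Its axes turn with the deck, as the seats' do
- deck (a joint): tilt of the rocker deck (158 x 296 mm, top face 115 mm above the bench when level) about its front-to-back middle axis, 20 mm below the top face: 0 level, + left end down, - right end down, stops at +-0.22 rad. Stiff (5 N at a pad moves it), stays where left. Fixed housing below: 60 mm high; bearing brackets 91 mm before and behind the middle, below the deck top
- microtome_corner (a point): front right corner, on the bench, of the fixed microtome's base (seen from the robot). From here the machine reaches 0.5 m back and 0.24 m to the left; knobs stick out 35 mm to the front; knife stage up to 230 mm high, body behind it up to 370 mm; from 0.15 to 0.36 m back its handwheel and grip stick out up to 180 mm to the right, 60 to 280 mm above the bench
There are look-alikes about, which are no part of the job. What is shaped like the slim_pot_0 but brown or yellow is not meant.

How it is judged:
By the outcome, as a careful person would: the job done as asked, in the order asked, and still so for the second after the job is handed in, with the robot touching nothing.
Of wide_pot_1, wide_pot_2, slim_pot_1, slim_pot_2 only 2 to 4 are there at a start; the rules pass over those that are not, and their reading is None.
At some moment in a run one of wide_pot_1, wide_pot_2 may be knocked a few centimetres aside while the robot is not near it.
It also fails if it takes over 210 s, if anything falls off the work surface, if the arm or the gripper's body presses on something with over 40 N, if the wrist force passes 120 N, or if a joint passes its speed limit or range.

### The arm

A 6-joint arm with a two-finger parallel gripper is mounted at the origin on a cart in front of the work surface, level with it; the furniture and walls round the work are solid. World frame = base frame: x ahead of the robot, y to its left, z up, the work surface at z = 0. Lengths are in mm, angles in rad, forces in N, time in s.
With the tool pointing down it reaches from about 350 to 975 mm from the base axis. Payload 7.1 kg.
Tool frame: the origin (TCP) lies at the very end of the fingers, on their centre line; the grasp point (between the pads) lies 19 mm behind it (ctrl.grip_point_offset is the distance from the TCP to the grasp point, in mm); z points along the fingers, y is the direction in which the jaws open and shut (so a half turn about z gives the same grasp; the last joint's range is limited). The gripper opens to 88 mm and grips with 3 to 60 N. Pads are 20 mm wide; open, the fingers measure 115 mm over their backs; the gripper's body (75 mm by 178 mm) begins 61 mm behind the grasp point.
Start: joints at [1.218, 0.423, 1.63, -0, 1.089, -0.019], TCP at [204.74, 590.497, 222.675] pointing down, gripper open.
Joint ranges: [-3, 3], [-0.9, 2.11], [0.09, 2.58], [-1.31, 4.45], [0.11, 2.69], [-2.54, 2.54]. Speed limits (rad/s): [2.39, 2.39, 3.01, 3.14, 3.14, 3.14].

### API

Orientations are given as a rotation vector (axis times angle).
In Python, from workcell import ctrl gives the robot as it stands.
- The arm moves only by the tool move_arm, never from a script. Its argument "increments" is one flat list of numbers, 5 for each row, row after row: the closure in counts, from 0 (fully open) to 255 (shut), then the shift along the tool's x, y, z in mm, then the turn about the tool's z in degrees. In form: [grip, dx, dy, dz, yaw, grip, dx, dy, dz, yaw, ...]. A call has 1 to 12 rows; each row is the pose to reach, as a shift and turn from the pose measured when the call began, along the tool's axes at that moment; what a row does not reach only later rows make up. A row lasts 1/8 s, in which the tool goes at most 62.5 mm and 10.7 degrees, less where a joint would pass 70% of its speed; a pose out of reach is approached as far as the arm can. A call with a gripper value outside its range is refused whole. The fingers move at their own pace and stop on an object; the grip force is fixed at half the most. Time passes only in rows, so rows that repeat a pose let the fingers close. It gives the time, the measured TCP pose, the force and the opening at its end, in the units of the state.
- ctrl.get_obs(): the state, without advancing time (a new reading comes with each control period).
- ctrl.get_image(name): name is "scene" or "top" or "wrist"; returns a dict with "frame" (384x512x3 uint8, red, green, blue), "vertical_fov" (degrees; the focal length in pixels is half the picture's height over the tangent of half this angle, whatever the lens; pixels are square), "cx", "cy" (the principal point, pixels), "pose" (4x4, takes a point from camera to world coordinates); the wrist camera has in their place "mount" (4x4, takes a point from camera to tool coordinates, whose origin is the TCP and whose axes are the flange's). Camera axes: x right, y down, z forward; pixel columns grow to the right and rows downward; lengths in mm; the calibration is good to about 2 mm. The wrist camera is an equidistant fisheye: a pixel r from the principal point sees the ray r / f radians off the axis. A picture is of the moment at which its call begins: read the wrist's pose just before it. There is no depth.
- ctrl.close_job(): hands the job in, once; it reports no verdict.
The state is a dict: "t": time; "qpos": joint angles; "qvel": joint speeds; "joint_torque": joint torques, N m; "ee_pos": TCP position; "orientation": TCP orientation; "ft_force": force on the tool from outside, world axes, zero at the start; "moment": the same for the moment, N m; "width": finger opening in mm.
Only numpy, scipy, OpenCV 4.12 (cv2) and the standard library are available. Lean on these libraries where they do the work, as an engineer would, in place of code of your own. Each camera call takes 0.05 s, during which the arm holds its last target.

## Working session

There is one attempt and no reset: what is moved stays moved. The work goes in short steps, Python scripts to look and compute and a tool call to move; the robot and the scene stay as the last step left them, time stands still between calls to the robot, and variables do not carry over. Pictures are saved under pics/ and viewed, and the job is handed in when it is done.

Besides the shell and the picture viewer there is one more tool, called after "Call:" as name(argument=value, ...) on one line, values as JSON. move_arm: Moves the arm, as the interface text tells. Its arguments: {"type":"object","properties":{"increments":{"type":"array","items":{"type":"number"}}},"required":["increments"]}

```bash
mkdir -p pics; ls
cat > h.py <<'E'
import numpy as np, cv2
from scipy.spatial.transform import Rotation as R
from workcell import ctrl
def snap(name,fn):
    o=ctrl.get_obs(); d=ctrl.get_image(name); cv2.imwrite('pics/'+fn+'.png',d['frame'][:,:,::-1]); 
    d['obs']=o
    if name=='wrist':
        T=np.eye(4);T[:3,:3]=R.from_rotvec(o['orientation']).as_matrix();T[:3,3]=o['ee_pos'];d['P']=T@d['mount']
    else: d['P']=d['pose']
    d['name']=name
    d['f']=192/np.tan(np.radians(d['vertical_fov'])/2)
    import pickle; pickle.dump(d,open('pics/'+fn+'.pkl','wb'))
    return d
def load(fn):
    import pickle; return pickle.load(open('pics/'+fn+'.pkl','rb'))
def ray(d,u,v):
    x,y=u-d['cx'],v-d['cy']
    if d['name']=='wrist':
        r=np.hypot(x,y)+1e-9; th=r/d['f']; c=np.array([x/r*np.sin(th),y/r*np.sin(th),np.cos(th)])
    else: c=np.array([x/d['f'],y/d['f'],1])
    return d['P'][:3,3],d['P'][:3,:3]@c
def atz(d,u,v,z):
    o,r=ray(d,u,v); return o+r*(z-o[2])/r[2]
def proj(d,p):
    T=np.linalg.inv(d['P']); c=T[:3,:3]@np.array(p,float)+T[:3,3]
    if d['name']=='wrist':
        rr=np.hypot(c[0],c[1])+1e-9; th=np.arctan2(rr,c[2]); return np.array([d['cx']+d['f']*th*c[0]/rr,d['cy']+d['f']*th*c[1]/rr])
    return np.array([d['cx']+d['f']*c[0]/c[2],d['cy']+d['f']*c[1]/c[2]])
E
python3 - <<'E'
from h import *
np.set_printoptions(precision=3,suppress=True)
for n in ['scene','top','wrist']:
    d=snap(n,n+'0'); print(n,d['f'],d['cx'],d['cy']);print(d['P'])
print(d['mount']);print(ctrl.get_obs())
E
```

```text
pics
scene 446.3451589130186 256.081823961806 189.26514762816365
[[   0.564   -0.726    0.393   44.638]
 [  -0.826   -0.495    0.27  -342.98 ]
 [  -0.002   -0.477   -0.879 1310.374]
 [   0.       0.       0.       1.   ]]
top 353.5204781068143 256.70139169091226 196.96256398311724
[[  0.003  -0.989   0.151 417.055]
 [ -1.     -0.      0.015  10.733]
 [ -0.014  -0.151  -0.989 944.201]
 [  0.      0.      0.      1.   ]]
wrist 297.3186396354542 260.04747722818894 197.71898315086545
[[  0.329   0.905   0.268 131.081]
 [  0.944  -0.315  -0.095 616.324]
 [ -0.002   0.285  -0.959 383.968]
 [  0.      0.      0.      1.   ]]
[[  -0.002   -0.959   -0.285   78.047]
 [   1.      -0.002   -0.001    0.523]
 [   0.      -0.285    0.959 -161.977]
 [   0.       0.       0.       1.   ]]
{'t': 0.15, 'qpos': array([ 1.218,  0.424,  1.63 , -0.   ,  1.089, -0.019]), 'qvel': array([-0.001, -0.001, -0.002,  0.   , -0.003, -0.   ]), 'joint_torque': array([ -0.   , -54.498, -27.392,   0.064,   0.021,  -0.   ]), 'ee_pos': array([204.611, 590.106, 222.061]), 'orientation': array([-0.522, -3.098,  0.002]), 'ft_force': array([0.146, 0.487, 0.344]), 'moment': array([ 0.004, -0.031,  0.052]), 'width': 87.62556850834626}
```

View pics/scene0.png

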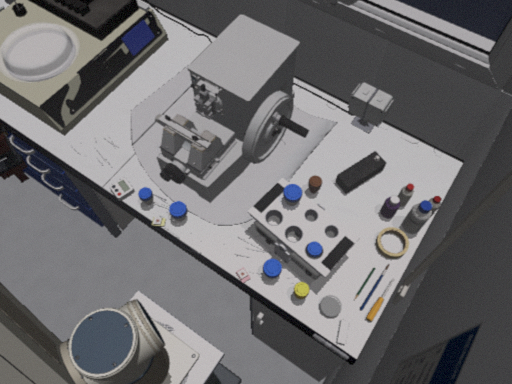

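View pics/top0.png

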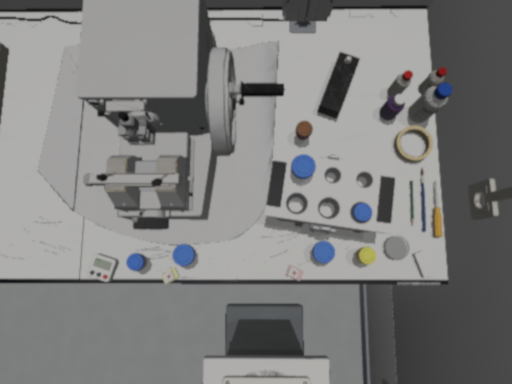

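View pics/wrist0.png

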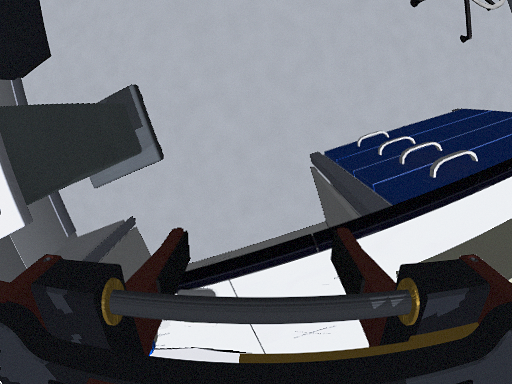

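Run:
```python
from h import *
np.set_printoptions(precision=1,suppress=True)
d=load('top0');im=d['frame'][:,:,::-1]
cv2.imwrite('pics/topz.png',cv2.resize(im[110:280,240:440],(800,680))[:600])
cv2.imwrite('pics/topz2.png',cv2.resize(im[230:280,80:380],None,fx=2.6,fy=2.6,interpolation=3))
for n in ['top0','scene0']:
    d=load(n);hsv=cv2.cvtColor(d['frame'],cv2.COLOR_RGB2HSV)
    m=cv2.inRange(hsv,(108,150,60),(125,255,255))
    k,l,s,c=cv2.connectedComponentsWithStats(m)
    for i in range(1,k):
        if s[i,4]>60:
            print(n,s[i],c[i],'z60',atz(d,*c[i],60),'z66',atz(d,*c[i],66),'deck z168',atz(d,*c[i],168)[:2],'z134',atz(d,*c[i],134)[:2])
```

```text
top0 [437  83  15  14 151] [444.3  89.3] z60 [ 838.4 -469.3   60. ] z66 [ 835.5 -466.    66. ] deck z168 [ 786.9 -410.6] z134 [ 803.1 -429.1]
top0 [294 156  18  12 128] [302.1 161. ] z60 [644.9 -92.5  60. ] z66 [643.4 -91.8  66. ] deck z168 [617.1 -79.9] z134 [625.8 -83.9]
top0 [128 255  14  14 160] [134.8 261.6] z60 [389.8 325.1  60. ] z66 [390. 323.  66.] deck z168 [393.1 286.7] z134 [392.1 298.8]
scene0 [122  21  29  24 185] [137.7  32.7] z60 [919.4 821.8  60. ] z66 [915.2 816.2  66. ] deck z168 [843.8 721.2] z134 [867.6 752.8]
scene0 [284 185  17  15 207] [292.2 191.9] z60 [659.8 -59.1  60. ] z66 [656.8 -60.5  66. ] deck z168 [606.6 -83.7] z134 [623.4 -75.9]
scene0 [139 188  12  11 107] [144.6 193. ] z60 [392.5 325.7  60. ] z66 [390.8 322.5  66. ] deck z168 [362.5 268. ] z134 [371.9 286.1]
scene0 [420 201  11  10  77] [425.5 205.4] z60 [ 853.8 -428.6   60. ] z66 [ 850.  -428.2   66. ] deck z168 [ 783.9 -421.2] z134 [ 805.9 -423.5]
scene0 [170 202  16  15 186] [177.4 208.8] z60 [408.1 204.4  60. ] z66 [406.3 201.7  66. ] deck z168 [376.7 157.1] z134 [386.6 172. ]
scene0 [307 242  15  13 146] [314.1 248.4] z60 [ 535.2 -214.2   60. ] z66 [ 532.9 -214.9   66. ] deck z168 [ 492.8 -225.4] z134 [ 506.2 -221.9]
scene0 [264 259  17  18 235] [272.  267.5] z60 [ 415.5 -143.2   60. ] z66 [ 413.7 -144.2   66. ] deck z168 [ 383.4 -160.5] z134 [ 393.5 -155. ]
```

View pics/topz.png

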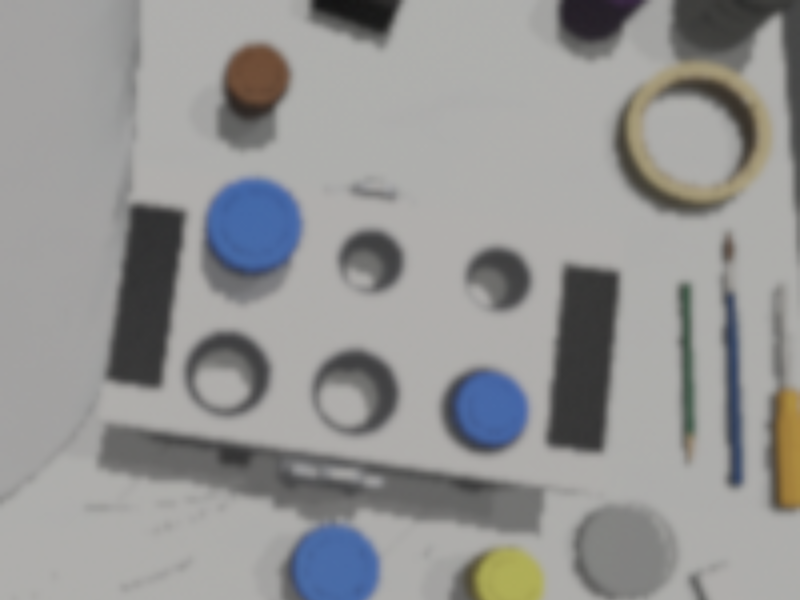

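View pics/topz2.png

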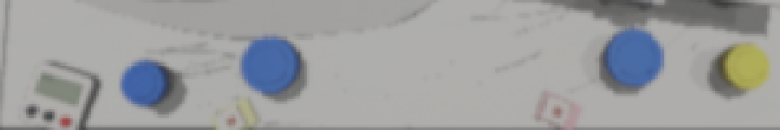

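Run:
```python
from h import *
np.set_printoptions(precision=1,suppress=True)
d=load('top0')
P=lambda x,y,z:atz(d,240+(x+.5)/4-.5,110+(y+.5)/4-.5,z)[:2]
obs=[(371,262,115,40,0),(498,279,115,40,-76),(227,373,115,-40,76),(355,391,115,-40,0)]
pads=[(133,206,55,147),(185,210,55,113),(162,386,-55,113),(108,382,-55,147),(566,265,55,-113),(619,270,55,-147),(603,450,-55,-147),(548,446,-55,-113)]
obs+= [(a,b,118,c,e) for a,b,c,e in pads]
W=np.array([P(*o[:3]) for o in obs]);M=np.array([o[3:] for o in obs],float)
mw,mm=W.mean(0),M.mean(0)
H=(M-mm).T@(W-mw);U,S,Vt=np.linalg.svd(H);Rt=(Vt.T@U.T)
t=mw-Rt@mm
print('yaw',np.degrees(np.arctan2(Rt[1,0],Rt[0,0])),t);print(W-(M@Rt.T+t))
for n,m in dict(w1=(-40,76),w2=(-40,0),w3=(-40,-76),s1=(40,76),s2=(40,0),s3=(40,-76),pl=(0,130),pr=(0,-130)).items(): print(n,Rt@m+t)
# blue lids by looser mask
hsv=cv2.cvtColor(d['frame'],cv2.COLOR_RGB2HSV)
for n in ['top0','scene0']:
    d=load(n);hsv=cv2.cvtColor(d['frame'],cv2.COLOR_RGB2HSV)
    m=cv2.inRange(hsv,(100,100,50),(130,255,255))
    k,l,s,c=cv2.connectedComponentsWithStats(m)
    for i in range(1,k):
        if s[i,4]>100:
            print(n,s[i],c[i],*[(z,atz(d,*c[i],z)[:2]) for z in (55,60,66,134,168)])
```

```text
yaw -8.17821469091701 [ 557.1 -151.9]
[[-0.6 -0. ]
 [-0.1  0.2]
 [ 0.9  0.2]
 [ 1.   0.3]
 [-2.6 -1.5]
 [-0.3  1.1]
 [ 2.3 -0. ]
 [-0.2 -1.9]
 [-1.9 -0.8]
 [-0.1  1.8]
 [ 2.   1.4]
 [-0.6 -0.6]]
w1 [528.3 -71. ]
w2 [ 517.5 -146.2]
w3 [ 506.7 -221.4]
s1 [607.5 -82.3]
s2 [ 596.7 -157.6]
s3 [ 585.9 -232.8]
pl [575.6 -23.2]
pr [ 538.6 -280.5]
top0 [437  82  15  16 174] [444.3  89.2] (55, array([ 841., -472.])) (60, array([ 838.7, -469.3])) (66, array([ 835.8, -466. ])) (134, array([ 803.4, -429.1])) (168, array([ 787.2, -410.6]))
top0 [292 155  23  23 422] [302.9 166. ] (55, array([633. , -94.8])) (60, array([631.8, -94.2])) (66, array([630.4, -93.5])) (134, array([613.8, -85.4])) (168, array([605.6, -81.4]))
top0 [353 203  19  19 263] [361.9 211.7] (55, array([ 514.9, -241.1])) (60, array([ 514.4, -239.7])) (66, array([ 513.7, -238. ])) (134, array([ 506.2, -218.7])) (168, array([ 502.5, -209.1]))
top0 [313 242  21  21 354] [323.2 251.9] (55, array([ 414.7, -141.3])) (60, array([ 414.7, -140.4])) (66, array([ 414.8, -139.4])) (134, array([ 414.9, -127.7])) (168, array([ 415. , -121.9]))
[... 981 characters left out ...]
5, 326.4])) (60, array([392.1, 323.7])) (66, array([390.5, 320.5])) (134, array([371.6, 284.2])) (168, array([362.1, 266.1]))
scene0 [169 201  18  17 216] [177.5 208.9] (55, array([409.3, 205.9])) (60, array([407.8, 203.7])) (66, array([406.1, 201.1])) (134, array([386.3, 171.4])) (168, array([376.5, 156.5]))
scene0 [307 242  15  15 177] [314.1 248.7] (55, array([ 536.1, -214.2])) (60, array([ 534.2, -214.7])) (66, array([ 531.8, -215.3])) (134, array([ 505.2, -222.3])) (168, array([ 491.9, -225.8]))
scene0 [263 259  19  19 270] [272.  267.7] (55, array([ 416.4, -142.8])) (60, array([ 414.9, -143.6])) (66, array([ 413.2, -144.5])) (134, array([ 393. , -155.4])) (168, array([ 383. , -160.8]))
```

Run:
```python
from h import *
np.set_printoptions(precision=0,suppress=True)
d=load('top0')
cv2.imwrite('pics/topm.png',cv2.resize(d['frame'][0:280,60:310,::-1],(536,600)))
for u,v,zs in [(283,89,(120,170,220)),(222,152,(60,120,170)),(228,152,(60,120,170)),(236,60,(170,)),(236,120,(170,)),(150,222,(30,60,100)),(117,212,(0,100)),(195,212,(0,230)),(210,150,(0,20))]:
    print(u,v,[(z,atz(d,u,v,z)[:2]) for z in zs])
```

```text
283 89 [(120, array([812., -41.])), (170, array([788., -38.])), (220, array([764., -35.]))]
222 152 [(60, array([669., 114.])), (120, array([652., 107.])), (170, array([638., 101.]))]
228 152 [(60, array([669.,  98.])), (120, array([652.,  92.])), (170, array([638.,  87.]))]
236 60 [(170, array([861.,  72.]))]
236 120 [(170, array([713.,  70.]))]
150 222 [(30, array([490., 301.])), (60, array([488., 292.])), (100, array([485., 279.]))]
117 212 [(0, array([520., 402.])), (100, array([509., 360.]))]
195 212 [(0, array([520., 191.])), (230, array([495., 147.]))]
210 150 [(0, array([692., 154.])), (20, array([686., 151.]))]
```

View pics/topm.png

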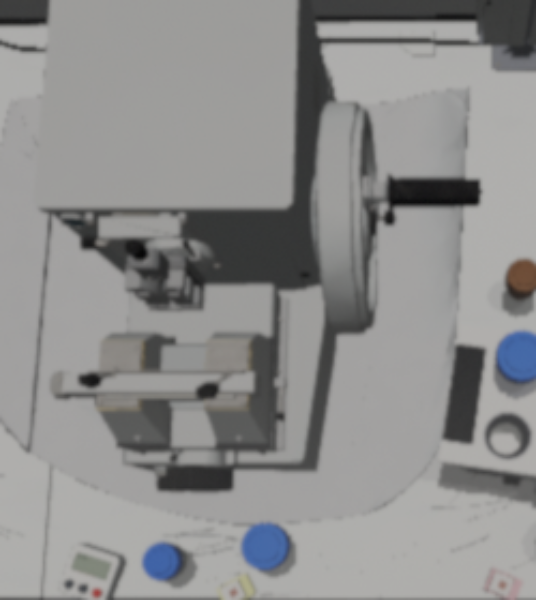

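```bash
cat > g.py <<'E'
import sys
from h import *
# usage: g.py ang x y z [ang x y z ...]; ang = world angle of tool x, deg
o=ctrl.get_obs(); Rm=R.from_rotvec(o['orientation']).as_matrix(); p=np.array(o['ee_pos'])
a0=np.degrees(np.arctan2(Rm[1,0],Rm[0,0]))
print('t',round(o['t'],2),'pos',p.round(1),'xang',a0.round(1),'tz',Rm[:,2].round(3),'q',np.round(o['qpos'],2),'F',o['ft_force'].round(1),'w',round(o['width'],1))
v=list(map(float,sys.argv[1:]))
for i in range(0,len(v),4):
    dl=Rm.T@(np.array(v[i+1:i+4])-p); yaw=-((v[i]-a0+180)%360-180)
    print(v[i:i+4],'->',dl.round(1),round(yaw,1),'rows',round(np.linalg.norm(dl)/62.5,1),round(abs(yaw)/10.7,1))
E
python3 g.py 82 450 -30 300
```

```text
t 0.15 pos [204.6 590.1 222.1] xang 160.9 tz [-0.    -0.001 -1.   ] q [ 1.22  0.42  1.63 -0.    1.09 -0.02] F [0.1 0.5 0.3] w 87.6
[82.0, 450.0, -30.0, 300.0] -> [-435.  -505.6  -77.3] 78.9 rows 10.7 7.4
```

Call:
move_arm(increments=[0,-20,-30,-77,10,0,-435,-506,-77,79,0,-435,-506,-77,79,0,-435,-506,-77,79,0,-435,-506,-77,79,0,-435,-506,-77,79,0,-435,-506,-77,79,0,-435,-506,-77,79,0,-435,-506,-77,79,0,-435,-506,-77,79,0,-435,-506,-77,79,0,-435,-506,-77,79])

```text
t: 1.65
ee_pos: [450.6, -33.3, 299.7]
orientation: [2.377, 2.053, -0.002]
ft_force: [0.2, -0.5, 0.9]
width: 88.0
```

```bash
python3 - <<'E'
from h import *
d=snap('wrist','w1')
im=d['frame'][:,:,::-1].copy()
for x,y,z in [(528.3,-71,115),(517.5,-146.2,115),(506.7,-221.4,134),(607.5,-82.3,168),(596.7,-157.6,115),(585.9,-232.8,115)]:
    u=proj(d,(x,y,z)); print(u); cv2.drawMarker(im,tuple(int(round(a)) for a in u),(0,0,255),0,8)
cv2.imwrite('pics/w1m.png',cv2.resize(im,(768,576)))
E
python3 g.py 82 607 -82 260
```

```text
[326.45359159 198.71682018]
[322.35556608 253.55851158]
[319.96668668 307.6340607 ]
[402.86084045 211.7168037 ]
[377.99113605 251.14229343]
[369.64181123 296.19313319]
t 1.7 pos [450.8 -33.1 299.6] xang 81.7 tz [-0.    -0.002 -1.   ] q [-0.1   0.07  1.91 -0.    1.16  0.05] F [ 1.1 -0.8 -0.4] w 88.0
[82.0, 607.0, -82.0, 260.0] -> [-25.7 161.7  39.7] -0.3 rows 2.7 0.0
```

View pics/w1m.png

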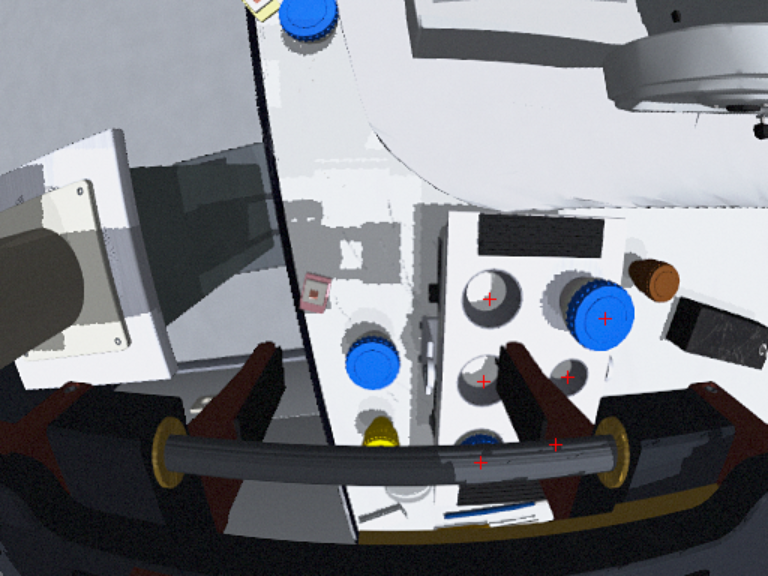

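Call:
move_arm(increments=[0,-26,162,30,0,0,-26,162,40,0,0,-26,162,60,0,0,-26,162,60,0])

```text
t: 2.2
ee_pos: [607.1, -81.1, 235.6]
orientation: [-2.373, -2.053, 0.008]
ft_force: [-0.2, 0.5, -0.7]
width: 88.1
```

```bash
python3 - <<'E'
from h import *
d=snap('wrist','w2')
im=d['frame'][:,:,::-1].copy()
for x,y,z in [(528.3,-71,115),(607.5,-82.3,168),(596.7,-157.6,115),(517.5,-146.2,115)]:
    u=proj(d,(x,y,z)); cv2.drawMarker(im,tuple(int(round(a)) for a in u),(0,0,255),0,8)
cv2.imwrite('pics/w2m.png',cv2.resize(im,(768,576)))
E
python3 g.py 82 606.5 -82 141 82 517.5 -146 260
```

```text
t 2.25 pos [606.4 -80.8 237.4] xang 81.7 tz [-0.005 -0.001 -1.   ] q [-0.15  0.39  1.64 -0.    1.11 -0.01] F [-0.5 -0.4 -0.8] w 87.7
[82.0, 606.5, -82.0, 141.0] -> [-1.   0.7 96.4] -0.3 rows 1.5 0.0
[82.0, 517.5, -146.0, 260.0] -> [-77.3 -78.7 -22.1] -0.3 rows 1.8 0.0
```

View pics/w2m.png

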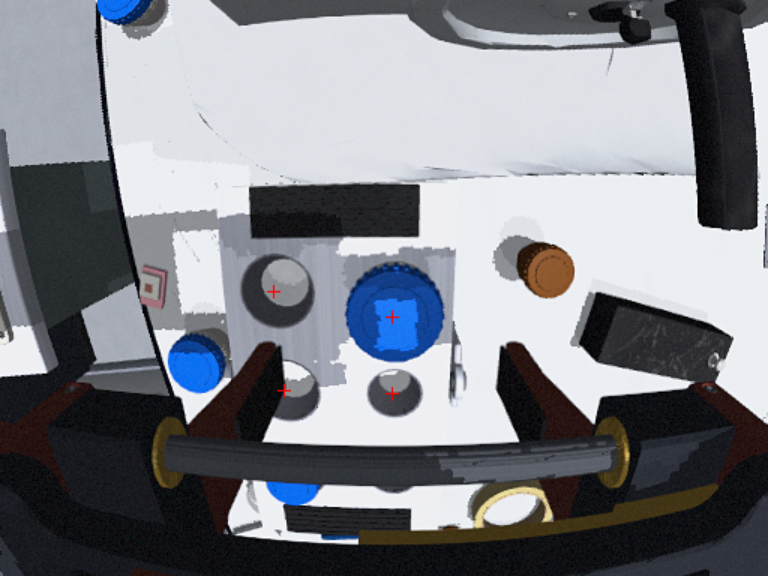

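Call:
move_arm(increments=[0,-1,1,60,0,0,-1,1,92,0,0,-1,1,96,0,0,-1,1,96,0,255,-1,1,96,0,255,-1,1,96,0,255,-1,1,96,0,255,-1,1,96,0,255,-1,1,96,0,255,-1,1,96,0])

```text
t: 3.5
ee_pos: [608.4, -82.3, 142.3]
orientation: [-2.376, -2.056, 0.003]
ft_force: [5.2, -1.1, 4.4]
width: 52.9
```

```bash
python3 g.py 82 607 -82 220 82 518.5 -146 220 82 518.5 -146 123
```

```text
t 3.5 pos [608.4 -82.3 142.3] xang 81.7 tz [-0.001 -0.001 -1.   ] q [-0.15  0.51  1.71 -0.    0.93 -0.01] F [ 5.2 -1.1  4.4] w 52.9
[82.0, 607.0, -82.0, 220.0] -> [  0.   -1.5 -77.7] -0.3 rows 1.2 0.0
[82.0, 518.5, -146.0, 220.0] -> [-76.  -79.9 -77.5] -0.3 rows 2.2 0.0
[82.0, 518.5, -146.0, 123.0] -> [-75.9 -79.7  19.5] -0.3 rows 1.8 0.0
```

Call:
move_arm(increments=[255,0,0,-50,0,255,0,0,-78,0,255,-40,-40,-78,0,255,-76,-80,-78,0,255,-76,-80,-78,0,255,-76,-80,-40,0,255,-76,-80,-10,0,255,-76,-80,10,0,255,-76,-80,15,0,255,-76,-80,15,0])

```text
t: 4.75
ee_pos: [518.2, -145.7, 127.2]
orientation: [-2.374, -2.055, 0.004]
ft_force: [-0.3, 0.0, -0.9]
width: 53.2
```

```bash
python3 - <<'E'
from h import *
d=snap('wrist','w3')
d=snap('top','t3')
cv2.imwrite('pics/t3z.png',cv2.resize(d['frame'][110:280,240:440,::-1],(700,595)))
E
python3 g.py 82 518.5 -146 123
```

```text
t 4.85 pos [ 518.7 -146.   128. ] xang 81.7 tz [-0.001 -0.001 -1.   ] q [-0.3   0.43  1.89 -0.    0.82 -0.15] F [ 0.1  0.  -1.7] w 53.1
[82.0, 518.5, -146.0, 123.0] -> [-0.  -0.2  5. ] -0.3 rows 0.1 0.0
```

View pics/t3z.png

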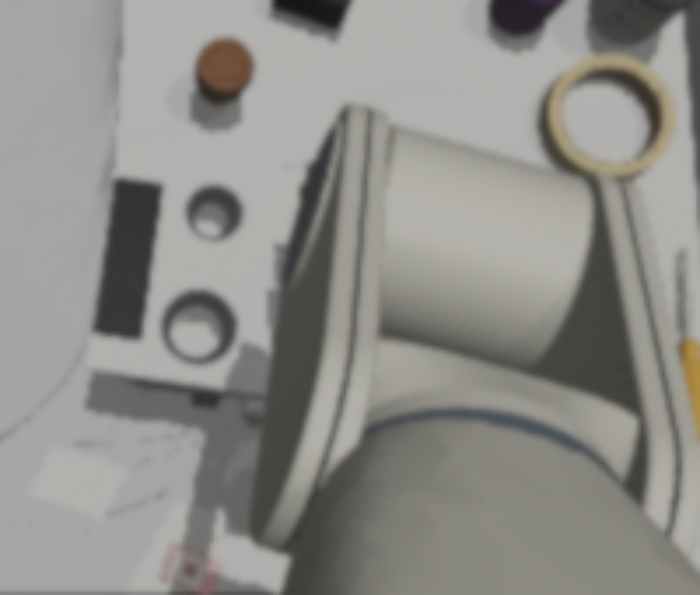

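View pics/w3.png

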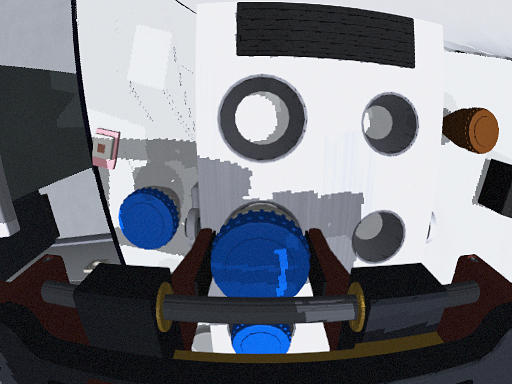

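Call:
move_arm(increments=[255,0,0,3,0,255,0,0,4,0,0,0,0,4,0,0,0,0,4,0,0,0,0,4,0,0,0,0,4,0,0,0,0,-40,0,0,0,0,-75,0,0,0,0,-75,0])

```text
t: 5.98
ee_pos: [520.5, -146.4, 205.7]
orientation: [2.372, 2.053, 0.002]
ft_force: [0.7, -0.1, -1.3]
width: 88.0
```

```bash
python3 - <<'E'
from h import *
d=snap('wrist','w4')
E
python3 g.py 82 506.5 -221.7 160 82 506.5 -221.7 118
```

```text
t 6.03 pos [ 519.3 -146.1  203.9] xang 81.7 tz [ 0.001 -0.002 -1.   ] q [-0.3   0.32  1.84 -0.    0.98 -0.15] F [-0.1 -0.6  0.7] w 88.0
[82.0, 506.5, -221.7, 160.0] -> [-76.6  -1.9  44.1] -0.3 rows 1.4 0.0
[82.0, 506.5, -221.7, 118.0] -> [-76.5  -2.   86.1] -0.3 rows 1.8 0.0
```

View pics/w4.png

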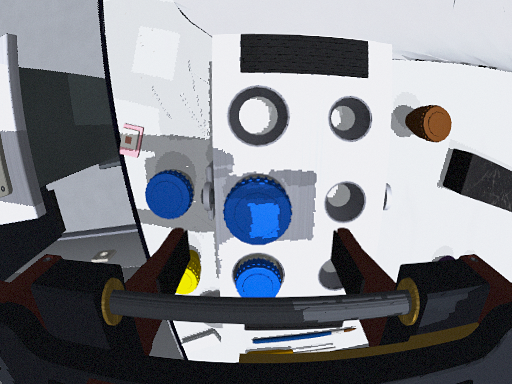

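Call:
move_arm(increments=[0,-50,-2,0,0,0,-77,-2,10,0,0,-77,-2,50,0,0,-77,-2,78,0,0,-77,-2,86,0,0,-77,-2,86,0,0,-77,-2,86,0])

```text
t: 6.9
ee_pos: [507.1, -222.3, 118.8]
orientation: [2.373, 2.054, 0.001]
ft_force: [-0.0, -0.2, 0.8]
width: 87.7
```

```bash
python3 - <<'E'
from h import *
d=snap('wrist','w5')
E
python3 g.py 82 506.5 -221.7 118
```

```text
t 6.95 pos [ 507.2 -222.3  119. ] xang 81.8 tz [ 0.003 -0.003 -1.   ] q [-0.43  0.46  1.86 -0.    0.82 -0.29] F [-0.5  0.3  0.1] w 87.8
[82.0, 506.5, -221.7, 118.0] -> [ 0.5 -0.8  1. ] -0.2 rows 0.0 0.0
```

View pics/w5.png

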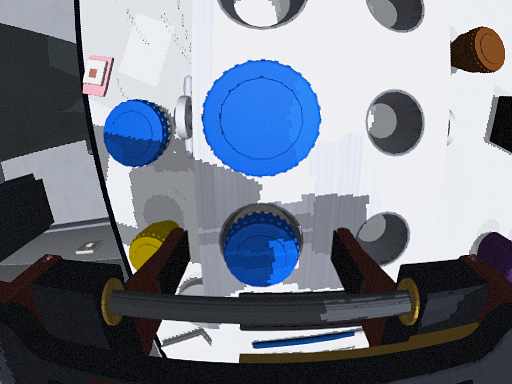

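Call:
move_arm(increments=[255,0,-1,0,0,255,0,-1,0,0,255,0,-1,0,0,255,0,-1,0,0,255,0,-1,0,0,255,0,-1,0,0,255,0,-1,-50,0,255,0,-1,-110,0,255,0,-1,-122,0,255,0,-1,-122,0])

```text
t: 8.2
ee_pos: [505.6, -221.8, 241.2]
orientation: [2.372, 2.053, 0.001]
ft_force: [-0.3, -0.3, -0.6]
width: 41.5
```

```bash
python3 - <<'E'
from h import *
d=snap('wrist','w6')
E
python3 g.py 82 606.5 -82.5 240 82 606.5 -82.5 144
```

```text
t 8.25 pos [ 504.9 -221.5  239.9] xang 81.8 tz [ 0.001 -0.002 -1.   ] q [-0.43  0.29  1.78 -0.    1.07 -0.29] F [-0.5  0.  -0.7] w 41.1
[82.0, 606.5, -82.5, 240.0] -> [152.1  80.6  -0.3] -0.2 rows 2.8 0.0
[82.0, 606.5, -82.5, 144.0] -> [152.3  80.5  95.7] -0.2 rows 3.2 0.0
```

View pics/w6.png

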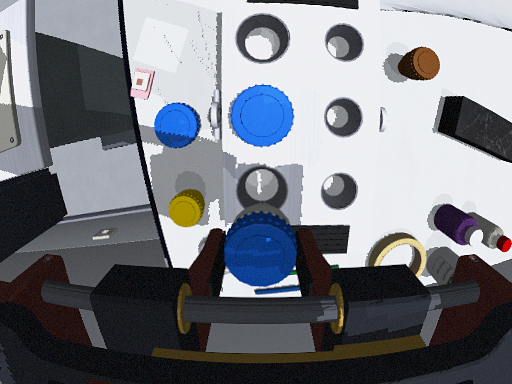

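Call:
move_arm(increments=[255,50,27,0,0,255,101,54,0,0,255,152,81,0,0,255,152,81,10,0,255,152,81,50,0,255,152,81,82,0,255,152,81,94,0,255,152,81,94,0,255,152,81,94,0])

```text
t: 9.38
ee_pos: [606.6, -83.7, 144.2]
orientation: [2.375, 2.054, -0.002]
ft_force: [3.8, -0.3, -2.1]
width: 41.1
```

```bash
python3 - <<'E'
from h import *
d=snap('wrist','w7')
E
python3 g.py 82 606.5 -82.5 140
```

```text
t 9.43 pos [606.5 -83.6 144.5] xang 81.7 tz [ 0.    -0.002 -1.   ] q [-0.16  0.5   1.71 -0.    0.93 -0.01] F [ 2.9 -0.5 -1.7] w 41.1
[82.0, 606.5, -82.5, 140.0] -> [ 1.1 -0.1  4.5] -0.3 rows 0.1 0.0
```

View pics/w7.png

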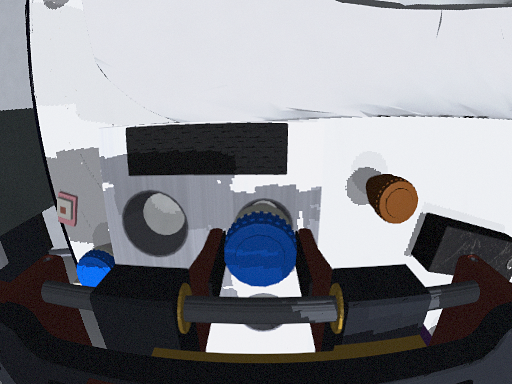

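Call:
move_arm(increments=[255,1,1,1,0,255,1,1,2,0,0,1,1,2,0,0,1,1,2,0,0,1,1,2,0,0,1,1,2,0,0,1,1,-50,0,0,1,1,-90,0,0,1,1,-90,0])

```text
t: 10.55
ee_pos: [609.6, -82.8, 238.2]
orientation: [2.371, 2.051, 0.005]
ft_force: [-0.9, 0.1, -0.1]
width: 87.8
```

```bash
python3 - <<'E'
from h import *
d=snap('wrist','w8')
E
python3 g.py 82 518.5 -146 235 82 518.5 -146 123
```

```text
t 10.6 pos [608.3 -82.7 236. ] xang 81.7 tz [ 0.003 -0.003 -1.   ] q [-0.15  0.39  1.65 -0.    1.1  -0.01] F [-0.5 -0.4 -0.7] w 87.6
[82.0, 518.5, -146.0, 235.0] -> [-75.6 -79.7   0.8] -0.3 rows 1.8 0.0
[82.0, 518.5, -146.0, 123.0] -> [-75.4 -80.1 112.8] -0.3 rows 2.5 0.0
```

View pics/w8.png

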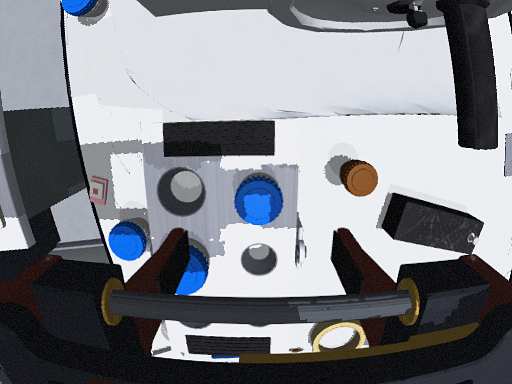

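Call:
move_arm(increments=[0,-40,-40,0,0,0,-75,-80,10,0,0,-75,-80,50,0,0,-75,-80,95,0,0,-75,-80,112,0,0,-75,-80,112,0,255,-75,-80,112,0,255,-75,-80,112,0,255,-75,-80,112,0,255,-75,-80,112,0,255,-75,-80,112,0])

```text
t: 11.98
ee_pos: [518.8, -145.7, 124.3]
orientation: [2.373, 2.052, 0.002]
ft_force: [-0.9, -0.2, 5.9]
width: 53.2
```

```bash
python3 g.py 82 507.5 -221.5 190 82 507.5 -221.5 127
```

```text
t 11.97 pos [ 518.8 -145.7  124.3] xang 81.7 tz [ 0.004 -0.003 -1.   ] q [-0.29  0.44  1.89 -0.    0.81 -0.15] F [-0.9 -0.2  5.9] w 53.2
[82.0, 507.5, -221.5, 190.0] -> [-76.8  -0.  -65.5] -0.3 rows 1.6 0.0
[82.0, 507.5, -221.5, 127.0] -> [-76.7  -0.3  -2.5] -0.3 rows 1.2 0.0
```

Call:
move_arm(increments=[255,0,0,-50,0,255,0,0,-68,0,255,-40,0,-68,0,255,-77,0,-68,0,255,-77,0,-60,0,255,-77,0,-20,0,255,-77,0,-4,0,255,-77,0,-4,0,255,-77,0,-4,0])

```text
t: 13.1
ee_pos: [507.9, -221.6, 129.1]
orientation: [2.372, 2.053, 0.002]
ft_force: [1.0, 0.4, -1.7]
width: 53.2
```

```bash
python3 - <<'E'
from h import *
d=snap('wrist','w9')
E
python3 g.py 82 507.5 -221.5 125
```

```text
t 13.15 pos [ 508.  -221.7  129.3] xang 81.7 tz [ 0.004 -0.003 -1.   ] q [-0.43  0.45  1.85 -0.    0.84 -0.29] F [-0.7  0.7  0. ] w 53.1
[82.0, 507.5, -221.5, 125.0] -> [ 0.1 -0.6  4.3] -0.3 rows 0.1 0.0
```

View pics/w9.png

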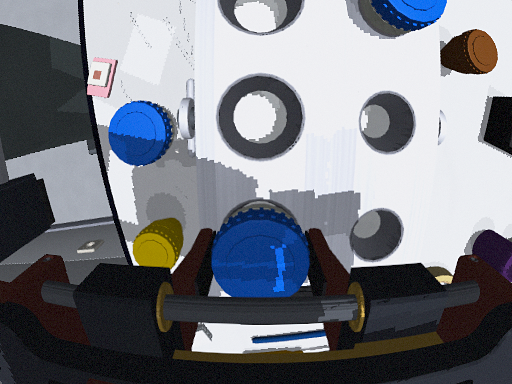

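Call:
move_arm(increments=[255,0,0,2,0,255,0,0,3,0,0,0,0,3,0,0,0,0,3,0,0,0,0,3,0,0,0,0,3,0,0,0,0,-50,0,0,0,0,-110,0,0,0,0,-130,0,0,0,0,-130,0])

```text
t: 14.4
ee_pos: [508.4, -221.8, 261.0]
orientation: [2.369, 2.05, 0.004]
ft_force: [0.1, -0.4, -0.3]
width: 87.6
```

```bash
python3 - <<'E'
from h import *
d=snap('wrist','w10')
E
python3 g.py 130 400 -100 260 180 415 -142 200
```

```text
t 14.45 pos [ 507.5 -221.4  259.3] xang 81.7 tz [ 0.005 -0.003 -1.   ] q [-0.43  0.27  1.76 -0.    1.1  -0.29] F [-0.5 -0.2 -0.2] w 88.0
[130.0, 400.0, -100.0, 260.0] -> [ 104.7 -123.8   -1.6] -48.3 rows 2.6 4.5
[180.0, 415.0, -142.0, 200.0] -> [  65.4 -103.2   58.6] -98.3 rows 2.2 9.2
```

View pics/w10.png

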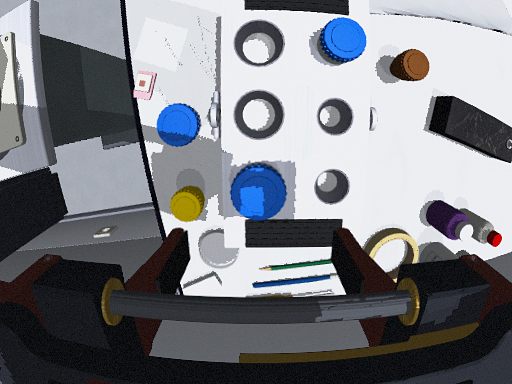

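Call:
move_arm(increments=[0,65,-103,0,-98,0,65,-103,0,-98,0,65,-103,0,-98,0,65,-103,30,-98,0,65,-103,59,-98,0,65,-103,59,-98,0,65,-103,59,-98,0,65,-103,59,-98,0,65,-103,59,-98,0,65,-103,59,-98,0,65,-103,59,-98,0,65,-103,59,-98])

```text
t: 15.95
ee_pos: [414.9, -142.4, 199.2]
orientation: [0.01, 3.137, -0.005]
ft_force: [0.3, 0.0, -0.2]
width: 87.5
```

```bash
python3 - <<'E'
from h import *
d=snap('wrist','w11')
im=d['frame'][:,:,::-1].copy()
u=proj(d,(415,-142,60)); cv2.drawMarker(im,tuple(int(round(a)) for a in u),(0,0,255),0,8)
cv2.imwrite('pics/w11m.png',cv2.resize(im,(768,576)))
E
python3 g.py 180 415 -142 35
```

```text
t 16.0 pos [ 415.  -142.4  199.4] xang 179.7 tz [ 0.005 -0.003 -1.   ] q [-0.36  0.18  2.05 -0.    0.91 -1.92] F [-0.1 -0.6  0.2] w 87.8
[180.0, 415.0, -142.0, 35.0] -> [  0.7   0.9 164.4] -0.3 rows 2.6 0.0
```

View pics/w11m.png

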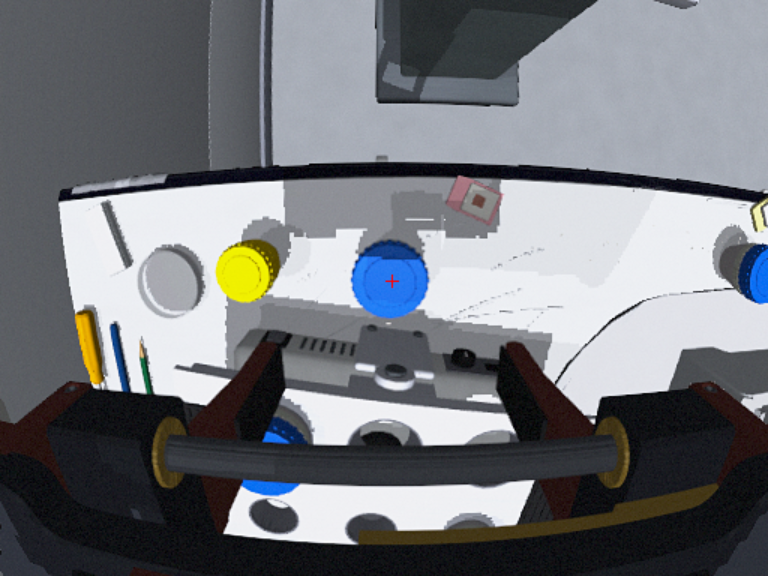

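Call:
move_arm(increments=[0,1,1,60,0,0,1,1,120,0,0,1,1,158,0,0,1,1,164,0,0,1,1,164,0,255,1,1,164,0,255,1,1,164,0,255,1,1,164,0,255,1,1,164,0,255,1,1,164,0,255,1,1,100,0,255,1,1,30,0])

```text
t: 17.5
ee_pos: [413.1, -141.1, 160.6]
orientation: [0.009, 3.141, -0.003]
ft_force: [1.5, 0.0, -1.0]
width: 53.5
```

```bash
python3 - <<'E'
from h import *
d=snap('wrist','w12')
E
python3 g.py 82 518.5 -146 200 82 518.5 -146 127
```

```text
t 17.55 pos [ 417.2 -142.6  168.2] xang 179.7 tz [ 0.012 -0.006 -1.   ] q [-0.36  0.23  2.08 -0.    0.82 -1.92] F [ 2.1 -0.7  5.3] w 53.3
[82.0, 518.5, -146.0, 200.0] -> [-101.7   -3.   -30.5] 97.7 rows 1.7 9.1
[82.0, 518.5, -146.0, 127.0] -> [-100.7   -2.5   42.5] 97.7 rows 1.7 9.1
```

View pics/w12.png

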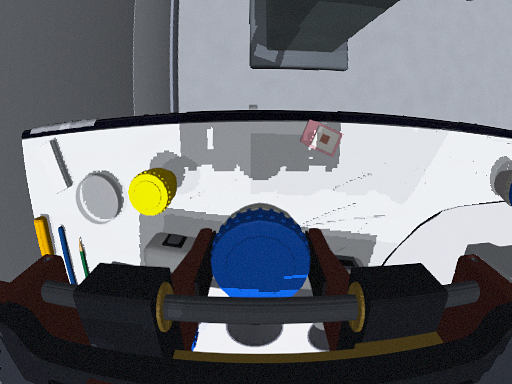

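Call:
move_arm(increments=[255,0,0,-30,11,255,0,0,-32,98,255,0,0,-32,98,255,-50,-2,-32,98,255,-101,-3,-32,98,255,-101,-3,-32,98,255,-101,-3,-32,98,255,-101,-3,-32,98,255,-101,-3,-32,98,255,-101,-3,-32,98,255,-101,-3,0,98,255,-101,-3,20,98])

```text
t: 19.05
ee_pos: [518.0, -146.2, 148.3]
orientation: [2.364, 2.051, 0.008]
ft_force: [-0.2, 0.7, -0.9]
width: 53.1
```

```bash
python3 - <<'E'
from h import *
d=snap('wrist','w13')
E
python3 g.py 82 518.5 -146 127
```

```text
t 19.1 pos [ 516.6 -145.8  146.1] xang 81.9 tz [ 0.008 -0.005 -1.   ] q [-0.3   0.4   1.89 -0.    0.85 -0.15] F [-0.7 -0.3 -2.9] w 53.5
[82.0, 518.5, -146.0, 127.0] -> [ 0.1  1.8 19.1] -0.1 rows 0.3 0.0
```

View pics/w13.png

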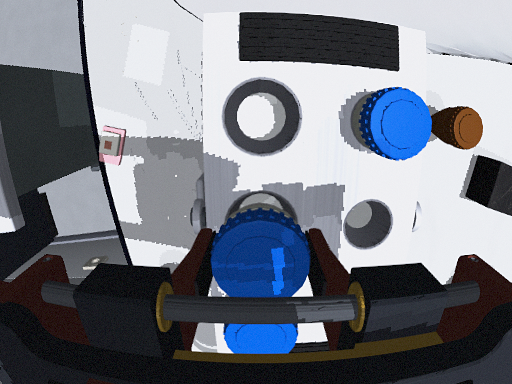

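Call:
move_arm(increments=[255,0,2,12,0,255,0,2,18,0,255,0,2,21,0,255,0,2,21,0,0,0,2,21,0,0,0,2,21,0,0,0,2,21,0,0,0,2,21,0,0,0,2,-30,0,0,0,2,-90,0,0,0,2,-95,0,0,0,2,-95,0])

```text
t: 20.6
ee_pos: [517.6, -145.6, 241.1]
orientation: [2.366, 2.052, 0.005]
ft_force: [0.3, -0.5, -0.4]
width: 88.0
```

```bash
python3 - <<'E'
from h import *
d=snap('wrist','w14')
E
python3 g.py 110 420 -10 240 180 407 170 240
```

```text
t 20.65 pos [ 517.  -145.4  240. ] xang 81.9 tz [ 0.007 -0.004 -1.   ] q [-0.3   0.27  1.81 -0.    1.05 -0.15] F [-0.1 -0.4  0.4] w 87.8
[110.0, 420.0, -10.0, 240.0] -> [ 120.3 -115.2   -1.2] -28.1 rows 2.7 2.6
[180.0, 407.0, 170.0, 240.0] -> [ 296.6 -153.5   -2.1] -98.1 rows 5.3 9.2
```

View pics/w14.png

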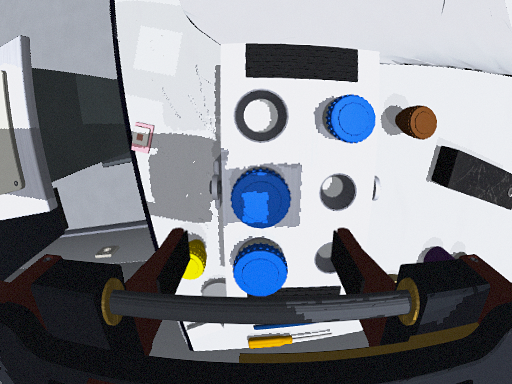

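Call:
move_arm(increments=[0,60,-60,-2,-28,0,120,-115,-2,-40,0,180,-127,-2,-98,0,240,-140,-2,-98,0,297,-153,-2,-98,0,297,-153,-2,-98,0,297,-153,-2,-98,0,297,-153,-2,-98,0,297,-153,-2,-98,0,297,-153,-2,-98,0,297,-153,-2,-98])

```text
t: 22.02
ee_pos: [407.0, 170.0, 239.0]
orientation: [0.009, 3.137, -0.008]
ft_force: [0.2, 0.1, 0.2]
width: 87.8
```

```bash
python3 - <<'E'
from h import *
d=snap('wrist','w15')
im=d['frame'][:,:,::-1].copy()
for p in [(407.5,204,60),(390,322,66)]:
    u=proj(d,p); cv2.drawMarker(im,tuple(int(round(a)) for a in u),(0,0,255),0,8)
cv2.imwrite('pics/w15m.png',cv2.resize(im,(768,576)))
E
python3 g.py 180 407 204 200 180 407 204 35
```

```text
t 22.07 pos [407.2 170.1 239.2] xang 179.7 tz [ 0.005 -0.005 -1.   ] q [ 0.37  0.12  2.   -0.01  1.01 -1.19] F [-0.5 -0.8 -0.3] w 87.7
[180.0, 407.0, 204.0, 200.0] -> [ 0.6 34.1 39.1] -0.3 rows 0.8 0.0
[180.0, 407.0, 204.0, 35.0] -> [  1.5  34.9 204.1] -0.3 rows 3.3 0.0
```

View pics/w15m.png

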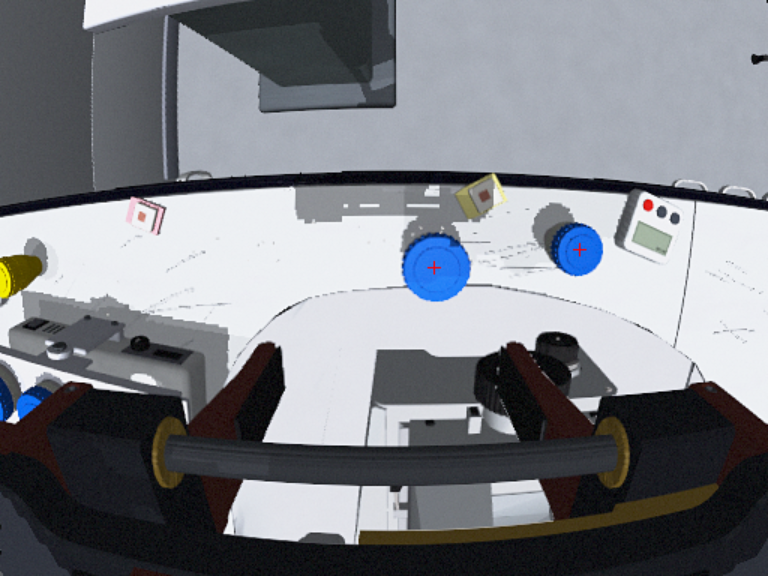

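Call:
move_arm(increments=[0,1,34,20,0,0,1,34,80,0,0,1,34,140,0,0,1,34,190,0,0,1,34,204,0,0,1,34,204,0,255,1,34,204,0,255,1,34,204,0,255,1,34,204,0,255,1,34,204,0,255,1,34,204,0,255,1,34,204,0])

```text
t: 23.58
ee_pos: [408.1, 203.5, 35.8]
orientation: [0.008, 3.135, -0.007]
ft_force: [-1.2, 0.4, 7.4]
width: 53.0
```

```bash
python3 - <<'E'
from h import *
d=snap('wrist','w16')
E
python3 g.py 180 407 204 220 170 415 60 220 82 440 -71 220 82 529 -71 220
```

```text
t 23.62 pos [408.  203.4  35.8] xang 179.7 tz [ 0.007 -0.004 -1.   ] q [ 0.44  0.51  2.1  -0.01  0.53 -1.11] F [-1.   0.9  8.2] w 53.2
[180.0, 407.0, 204.0, 220.0] -> [  -0.2   -0.2 -184.2] -0.3 rows 2.9 0.0
[170.0, 415.0, 60.0, 220.0] -> [  -8.9 -144.2 -183.6] 9.7 rows 3.7 0.9
[82.0, 440.0, -71.0, 220.0] -> [ -34.6 -275.  -182.9] 97.7 rows 5.3 9.1
[82.0, 529.0, -71.0, 220.0] -> [-123.6 -274.6 -182.3] 97.7 rows 5.6 9.1
```

View pics/w16.png

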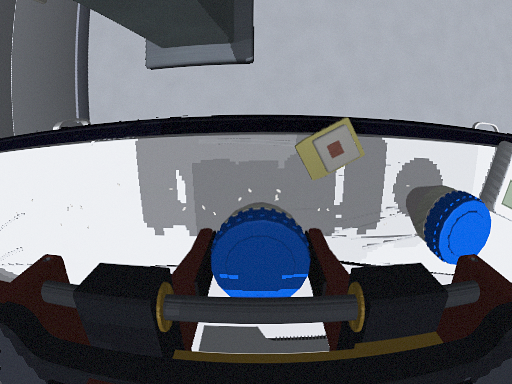

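Call:
move_arm(increments=[255,0,0,-60,0,255,0,0,-120,0,255,0,-10,-183,0,255,-5,-70,-183,10,255,-10,-130,-183,98,255,-25,-190,-183,98,255,-35,-240,-183,98,255,-35,-275,-183,98,255,-80,-275,-183,98,255,-124,-275,-183,98,255,-124,-275,-183,98,255,-124,-275,-183,98])

```text
t: 25.12
ee_pos: [529.1, -71.4, 220.1]
orientation: [2.341, 2.086, 0.002]
ft_force: [-0.8, -0.7, -0.9]
width: 53.2
```

```bash
python3 - <<'E'
from h import *
d=snap('wrist','w17')
E
python3 g.py 82 529 -71 150 82 529 -71 127
```

```text
t 25.18 pos [529.  -71.4 220.1] xang 83.0 tz [ 0.005 -0.004 -1.   ] q [-0.15  0.29  1.84 -0.    1.01 -0.03] F [ 0.6  0.1 -1.9] w 53.1
[82.0, 529.0, -71.0, 150.0] -> [ 0.6 -0.4 70.1] 1.0 rows 1.1 0.1
[82.0, 529.0, -71.0, 127.0] -> [ 0.7 -0.6 93.1] 1.0 rows 1.5 0.1
```

View pics/w17.png

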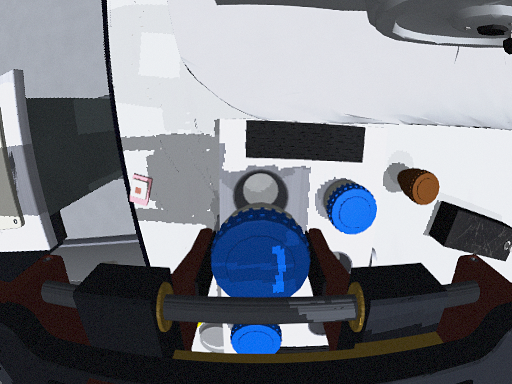

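Call:
move_arm(increments=[255,1,0,50,1,255,1,0,85,1,255,1,0,93,1,255,1,0,95,1,255,1,0,95,1,60,1,0,95,1,60,1,0,95,1,60,1,0,95,1,60,1,0,50,1,60,1,0,0,1,0,1,0,-20,1,0,1,0,-20,1])

```text
t: 26.68
ee_pos: [530.0, -70.5, 241.8]
orientation: [2.365, 2.054, 0.006]
ft_force: [-0.3, -0.4, 0.5]
width: 84.0
```

```bash
python3 - <<'E'
from h import *
d=snap('wrist','w18')
E
python3 g.py 82 440 -71 240 170 415 40 240 180 392 300 240
```

```text
t 26.73 pos [529.1 -70.3 240.3] xang 82.0 tz [ 0.006 -0.004 -1.   ] q [-0.15  0.26  1.82 -0.    1.05 -0.01] F [ 0.2  0.6 -0.3] w 86.2
[82.0, 440.0, -71.0, 240.0] -> [-13.2 -88.1  -0.2] -0.0 rows 1.4 0.0
[170.0, 415.0, 40.0, 240.0] -> [  93.3 -128.4   -0.8] -88.0 rows 2.5 8.2
[180.0, 392.0, 300.0, 240.0] -> [ 347.5 -187.5   -2.1] -98.0 rows 6.3 9.2
```

View pics/w18.png

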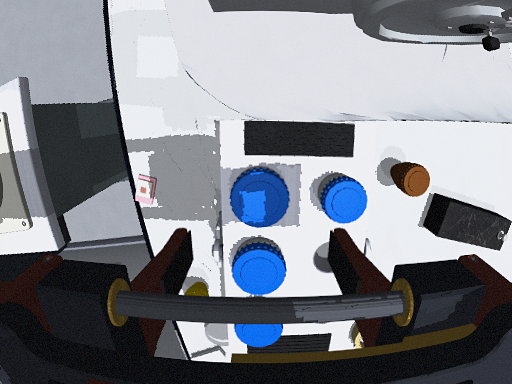

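Call:
move_arm(increments=[0,-13,-60,-1,0,0,20,-110,-1,-20,0,93,-128,-1,-98,0,150,-142,-1,-98,0,210,-156,-1,-98,0,270,-170,-1,-98,0,330,-184,-1,-98,0,347,-188,-2,-98,0,347,-188,-2,-98,0,347,-188,-2,-98,0,347,-188,-2,-98,0,347,-188,-2,-98])

```text
t: 28.22
ee_pos: [391.1, 299.2, 239.1]
orientation: [0.006, 3.137, -0.008]
ft_force: [-0.2, -0.4, -0.5]
width: 87.4
```

```bash
python3 - <<'E'
from h import *
d=snap('wrist','w19')
im=d['frame'][:,:,::-1].copy()
for p in [(390.5,322,66)]:
    u=proj(d,p); cv2.drawMarker(im,tuple(int(round(a)) for a in u),(0,0,255),0,8)
cv2.imwrite('pics/w19m.png',cv2.resize(im,(768,576)))
E
python3 g.py 180 390.5 322 200 180 390.5 322 40
```

```text
t 28.27 pos [391.2 299.3 239.3] xang 179.8 tz [ 0.005 -0.005 -1.   ] q [ 0.63  0.21  1.9  -0.01  1.03 -0.93] F [-0.2  1.  -0.9] w 87.8
[180.0, 390.5, 322.0, 200.0] -> [ 1.  22.9 39.2] -0.2 rows 0.7 0.0
[180.0, 390.5, 322.0, 40.0] -> [  1.8  23.7 199.2] -0.2 rows 3.2 0.0
```

View pics/w19m.png

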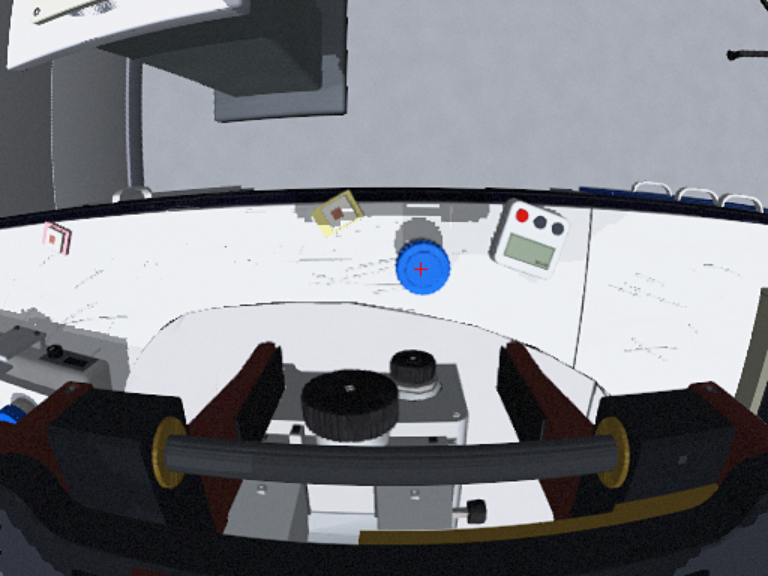

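Call:
move_arm(increments=[0,2,23,20,0,0,2,23,80,0,0,2,23,140,0,0,2,23,188,0,0,2,23,199,0,0,2,23,199,0,255,2,23,199,0,255,2,23,199,0,255,2,23,199,0,255,2,23,199,0,255,2,23,199,0,255,2,23,199,0])

```text
t: 29.78
ee_pos: [390.4, 321.3, 40.3]
orientation: [0.006, 3.136, -0.008]
ft_force: [0.2, -0.6, 1.8]
width: 41.9
```

```bash
python3 g.py 180 390 322 235 170 410 60 235 82 470 -100 235 82 586 -232 235
```

```text
t 29.77 pos [390.4 321.3  40.3] xang 179.8 tz [ 0.005 -0.005 -1.   ] q [ 0.67  0.55  1.99 -0.01  0.6  -0.89] F [ 0.2 -0.6  1.8] w 41.9
[180.0, 390.0, 322.0, 235.0] -> [  -0.6   -0.3 -194.7] -0.2 rows 3.1 0.0
[170.0, 410.0, 60.0, 235.0] -> [ -21.6 -262.2 -193.3] 9.8 rows 5.2 0.9
[82.0, 470.0, -100.0, 235.0] -> [ -82.2 -422.  -192.2] 97.8 rows 7.5 9.1
[82.0, 586.0, -232.0, 235.0] -> [-198.6 -553.6 -191. ] 97.8 rows 9.9 9.1
```

Call:
move_arm(increments=[255,0,0,-60,0,255,0,0,-120,0,255,0,0,-180,0,255,0,-20,-194,0,255,-5,-80,-194,0,255,-10,-140,-194,0,255,-15,-200,-194,0,255,-22,-260,-194,10,255,-40,-315,-193,98,255,-60,-370,-193,98,255,-82,-422,-192,98,255,-82,-422,-192,98])

```text
t: 31.28
ee_pos: [470.9, -103.3, 234.6]
orientation: [1.418, 2.795, -0.003]
ft_force: [-1.1, 0.9, -0.8]
width: 42.0
```

```bash
python3 g.py 82 596.7 -157.5 235
```

```text
t 31.27 pos [ 470.9 -103.3  234.6] xang 126.2 tz [ 0.006 -0.005 -1.   ] q [-0.24  0.19  1.93 -0.    1.01 -0.87] F [-1.1  0.9 -0.8] w 42.0
[82.0, 596.7, -157.5, 235.0] -> [-118.    69.5    0.6] 44.2 rows 2.2 4.1
```

Call:
move_arm(increments=[255,-30,20,0,44,255,-80,45,0,44,255,-118,70,0,44,255,-118,70,0,44,255,-118,70,10,44,255,-118,70,50,44,255,-118,70,85,44,255,-118,70,90,44,255,-118,70,90,44])

```text
t: 32.4
ee_pos: [597.5, -157.6, 145.9]
orientation: [2.36, 2.062, 0.001]
ft_force: [-0.4, -0.7, -1.1]
width: 41.8
```

```bash
python3 - <<'E'
from h import *
d=snap('wrist','w20')
E
python3 g.py 82 596.7 -157.5 133 82 596.7 -157.5 129
```

```text
t 32.45 pos [ 598.2 -157.7  146.7] xang 82.3 tz [ 0.007 -0.006 -1.   ] q [-0.28  0.5   1.7  -0.    0.93 -0.14] F [ 0.5 -0.3 -0.2] w 41.8
[82.0, 596.7, -157.5, 133.0] -> [ 0.1 -1.6 13.7] 0.3 rows 0.2 0.0
[82.0, 596.7, -157.5, 129.0] -> [ 0.1 -1.6 17.7] 0.3 rows 0.3 0.0
```

View pics/w20.png

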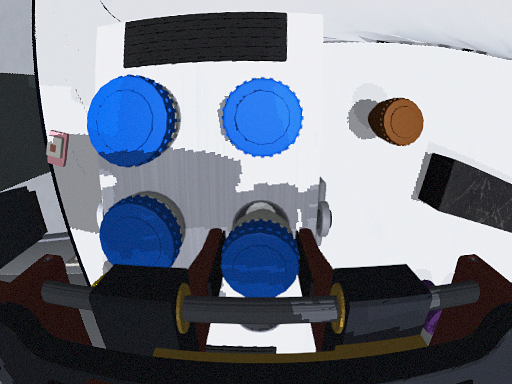

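Call:
move_arm(increments=[255,0,-1,10,0,255,0,-1,14,0,255,0,-1,16,0,255,0,-1,16,0,110,0,-1,16,0,110,0,-1,16,0,110,0,-1,16,0,110,0,-1,-30,0,110,0,-1,-90,0,110,0,-1,-110,0,110,0,-1,-110,0])

```text
t: 33.83
ee_pos: [597.4, -157.2, 258.7]
orientation: [2.357, 2.058, 0.006]
ft_force: [-0.0, 0.5, 0.1]
width: 49.7
```

```bash
python3 - <<'E'
from h import *
d=snap('wrist','w21'); d=snap('scene','s21')
E
python3 g.py 82 440 0 260 82 420 80 260
```

```text
t 33.92 pos [ 595.7 -156.8  255.7] xang 82.3 tz [ 0.006 -0.005 -1.   ] q [-0.27  0.37  1.63 -0.    1.14 -0.14] F [ 0.4  0.2 -0.3] w 49.9
[82.0, 440.0, 0.0, 260.0] -> [ 134.4 -175.4   -6.1] 0.3 rows 3.5 0.0
[82.0, 420.0, 80.0, 260.0] -> [ 211.  -206.    -6.7] 0.3 rows 4.7 0.0
```

View pics/w21.png

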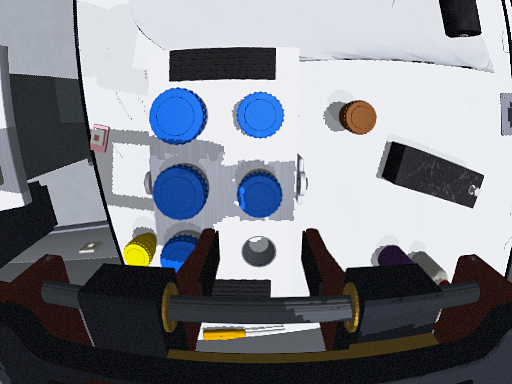

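Call:
move_arm(increments=[255,60,-80,-6,0,255,100,-130,-6,0,255,134,-175,-6,0,255,180,-195,-6,0,255,211,-206,-6,0,255,211,-206,-6,0,255,211,-206,-6,0])

```text
t: 34.8
ee_pos: [419.6, 79.8, 258.4]
orientation: [2.36, 2.063, -0.001]
ft_force: [-0.5, -0.5, 0.2]
width: 0.5
```

Run:
```python
from h import *
np.set_printoptions(precision=1,suppress=True)
seats=dict(w1=(529,-71,148),w2=(518.3,-146.2,148),w3=(507.2,-221.4,148),s1=(607.5,-82.3,154),s2=(596.7,-157.6,154))
for n in ['top','scene']:
    d=snap(n,n+'22');im=d['frame'][:,:,::-1].copy();hsv=cv2.cvtColor(d['frame'],cv2.COLOR_RGB2HSV)
    m=cv2.inRange(hsv,(100,100,50),(130,255,255))
    k,l,s,c=cv2.connectedComponentsWithStats(m)
    for nm,p in seats.items():
        u=proj(d,p); i=1+np.argmin(np.linalg.norm(c[1:]-u,axis=1)); print(n,nm,u,c[i],s[i][2:],(c[i]-u), atz(d,*c[i],p[2])[:2]-p[:2])
    x=240 if n=='top' else 210; y=110 if n=='top' else 150
    cv2.imwrite('pics/%s22z.png'%n,cv2.resize(im[y:y+150,x:x+200],(800,600),interpolation=2))
```

```text
top w1 [297.9 201. ] [297.  201.6] [ 23  23 407] [-0.9  0.6] [-1.3  2. ]
top w2 [331.2 205.7] [330.1 206.5] [ 23  23 413] [-1.2  0.8] [-1.8  2.7]
top w3 [364.8 210.6] [363.6 211.3] [ 24  23 431] [-1.2  0.7] [-1.5  2.8]
top s1 [302.6 166.7] [301.8 167.6] [ 17  18 244] [-0.8  0.9] [-2.2  1.8]
top s2 [335.7 171.3] [334.6 172. ] [ 18  17 245] [-1.1  0.7] [-1.7  2.6]
scene w1 [273.6 212.6] [273.5 213.2] [ 18  18 260] [-0.1  0.6] [-1.7 -0.8]
scene w2 [293.8 229. ] [293.6 229.7] [ 19  18 269] [-0.2  0.6] [-2.  -0.5]
scene w3 [314.7 246.2] [314.4 246.7] [ 20  19 289] [-0.3  0.5] [-1.8 -0.1]
scene s1 [291.6 193.7] [291.6 194.4] [ 14  14 150] [0.  0.7] [-1.9 -1.3]
scene s2 [311.8 209.5] [311.6 210. ] [ 14  14 156] [-0.2  0.5] [-1.7 -0.4]
```

View pics/top22z.png

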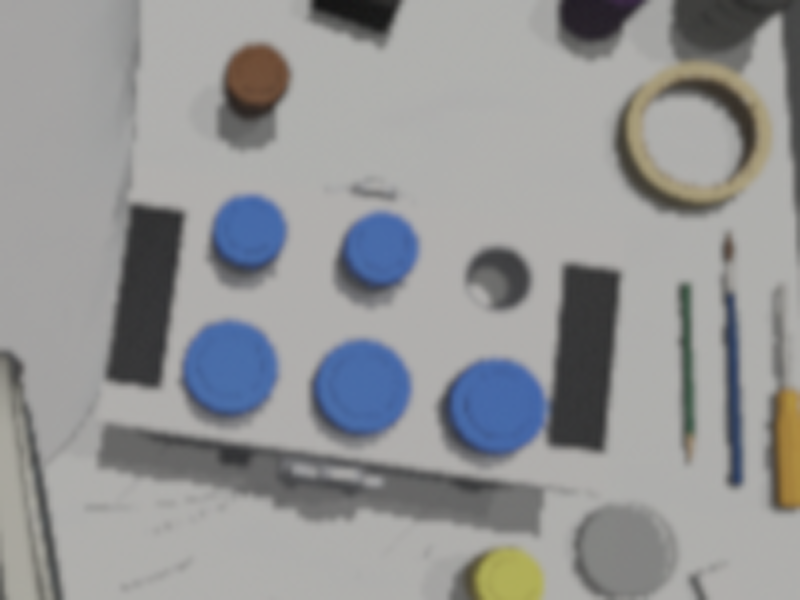

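View pics/scene22z.png

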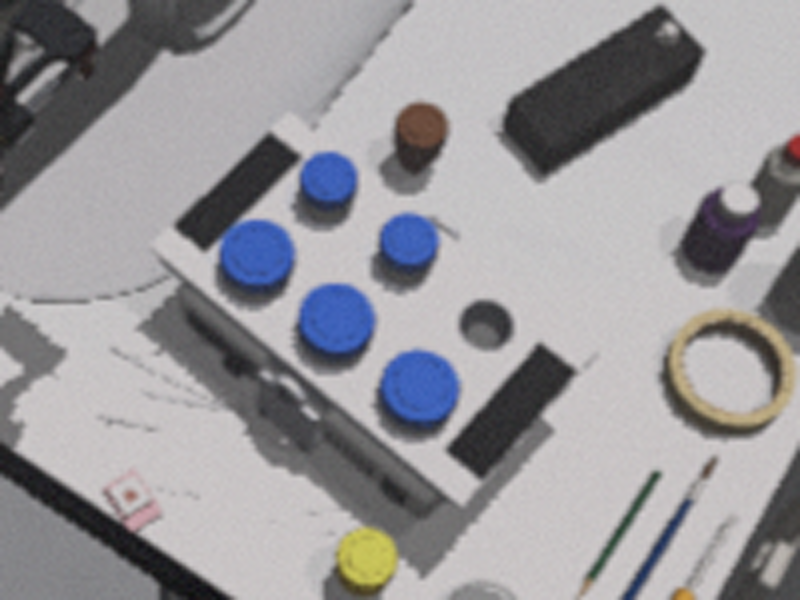

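```bash
python3 g.py 82 440 -60 220 82 518 -146 165 82 518 -146 150
```

```text
t 34.9 pos [420.1  79.1 258.7] xang 82.2 tz [ 0.005 -0.006 -1.   ] q [ 0.16  0.07  2.01 -0.01  1.05  0.3 ] F [ 0.6 -0.3  1. ] w 0.5
[82.0, 440.0, -60.0, 220.0] -> [-134.9   38.3   39.6] 0.2 rows 2.3 0.0
[82.0, 518.0, -146.0, 165.0] -> [-209.2  127.    95.5] 0.2 rows 4.2 0.0
[82.0, 518.0, -146.0, 150.0] -> [-209.2  126.9  110.5] 0.2 rows 4.3 0.0
```

Call:
move_arm(increments=[255,-60,20,20,0,255,-120,38,40,0,255,-170,80,60,0,255,-209,127,80,0,255,-209,127,95,0,255,-209,127,105,0,255,-209,127,110,0,255,-209,127,112,0,255,-209,127,112,0])

```text
t: 36.02
ee_pos: [518.2, -145.4, 149.1]
orientation: [2.36, 2.061, 0.0]
ft_force: [0.0, 0.6, -0.2]
width: 0.5
```

```bash
python3 g.py 82 518 -146 147
```

```text
t 36.02 pos [ 518.2 -145.4  149.1] xang 82.2 tz [ 0.006 -0.006 -1.   ] q [-0.29  0.4   1.88 -0.01  0.86 -0.15] F [ 0.   0.6 -0.2] w 0.5
[82.0, 518.0, -146.0, 147.0] -> [-0.6 -0.1  2.1] 0.2 rows 0.0 0.0
```

Call:
move_arm(increments=[255,0,0,1,0,255,0,0,2,0,255,0,0,2,0])

```text
t: 36.4
ee_pos: [518.6, -145.4, 148.0]
orientation: [2.359, 2.06, 0.001]
ft_force: [-1.7, 1.2, 7.5]
width: 0.2
```

Call:
move_arm(increments=[255,0,0,-15,0,255,-40,0,-15,0,255,-76,0,-12,0,255,-76,0,-4,0,255,-76,0,0,0,255,-76,0,1,0,255,-76,0,1,0])

```text
t: 37.28
ee_pos: [508.5, -220.6, 148.3]
orientation: [2.357, 2.061, -0.0]
ft_force: [-3.7, -4.4, 7.6]
width: 0.4
```

```bash
python3 g.py 82 507 -221 147 82 529 -71 165 82 529 -71 149
```

```text
t 37.27 pos [ 508.5 -220.6  148.3] xang 82.4 tz [ 0.007 -0.008 -1.   ] q [-0.43  0.42  1.85 -0.01  0.87 -0.29] F [-3.7 -4.4  7.6] w 0.4
[82.0, 507.0, -221.0, 147.0] -> [-0.6 -1.4  1.3] 0.4 rows 0.0 0.0
[82.0, 529.0, -71.0, 165.0] -> [150.9   0.6 -17.7] 0.4 rows 2.4 0.0
[82.0, 529.0, -71.0, 149.0] -> [151.    0.5  -1.7] 0.4 rows 2.4 0.0
```

Call:
move_arm(increments=[255,0,0,-18,0,255,50,0,-18,0,255,110,0,-18,0,255,151,0,-18,0,255,151,0,-12,0,255,151,0,-4,0,255,151,0,-1,0,255,151,0,0,0,255,151,0,0,0])

```text
t: 38.4
ee_pos: [528.1, -71.7, 147.3]
orientation: [2.359, 2.06, -0.001]
ft_force: [-1.2, 1.2, 3.2]
width: 0.7
```

```bash
python3 g.py 82 529 -71 147.5 82 607 -82 175 82 607 -82 155
```

```text
t 38.4 pos [528.1 -71.7 147.3] xang 82.3 tz [ 0.006 -0.008 -1.   ] q [-0.15  0.39  1.89 -0.01  0.85 -0.01] F [-1.2  1.2  3.2] w 0.7
[82.0, 529.0, -71.0, 147.5] -> [ 0.8  0.8 -0.2] 0.3 rows 0.0 0.0
[82.0, 607.0, -82.0, 175.0] -> [  0.2  79.7 -27.2] 0.3 rows 1.3 0.0
[82.0, 607.0, -82.0, 155.0] -> [ 0.3 79.6 -7.2] 0.3 rows 1.3 0.0
```

Contact at 147.3: home. Now the slim ones.

Call:
move_arm(increments=[255,0,0,-27,0,255,0,50,-27,0,255,0,80,-27,0,255,0,80,-20,0,255,0,80,-11,0,255,0,80,-8,0,255,0,80,-6.5,0,255,0,80,-6.5,0])

```text
t: 39.4
ee_pos: [607.1, -82.3, 154.4]
orientation: [2.359, 2.06, -0.001]
ft_force: [0.2, -0.0, -0.4]
width: 0.3
```

```bash
python3 g.py 82 607 -82 153.5 82 597 -157.5 175 82 597 -157.5 154
```

```text
t 39.4 pos [607.1 -82.3 154.4] xang 82.3 tz [ 0.006 -0.008 -1.   ] q [-0.15  0.48  1.71 -0.01  0.94 -0.01] F [ 0.2 -0.  -0.4] w 0.3
[82.0, 607.0, -82.0, 153.5] -> [ 0.3 -0.1  0.9] 0.3 rows 0.0 0.0
[82.0, 597.0, -157.5, 175.0] -> [-76.    0.3 -20.1] 0.3 rows 1.3 0.0
[82.0, 597.0, -157.5, 154.0] -> [-75.9   0.1   0.9] 0.3 rows 1.2 0.0
```

Call:
move_arm(increments=[255,0,0,1,0,255,0,0,1,0,255,0,0,-20,0,255,-50,0,-20,0,255,-76,0,-20,0,255,-76,0,-10,0,255,-76,0,-2,0,255,-76,0,0,0,255,-76,0,0,0])

```text
t: 40.52
ee_pos: [596.9, -156.8, 154.7]
orientation: [2.358, 2.062, -0.001]
ft_force: [-0.0, -0.1, -1.3]
width: 0.8
```

```bash
python3 g.py 82 597 -157.5 175 90 580 -110 230 130 576 -23 230
```

```text
t 40.52 pos [ 596.9 -156.8  154.7] xang 82.3 tz [ 0.005 -0.007 -1.   ] q [-0.27  0.49  1.7  -0.01  0.94 -0.14] F [-0.  -0.1 -1.3] w 0.8
[82.0, 597.0, -157.5, 175.0] -> [ -0.9   0.3 -20.3] 0.3 rows 0.3 0.0
[90.0, 580.0, -110.0, 230.0] -> [ 43.6 -22.6 -75.8] -7.7 rows 1.4 0.7
[130.0, 576.0, -23.0, 230.0] -> [129.3 -38.1 -76.4] -47.7 rows 2.5 4.5
```

```bash
python3 g.py 82 551 -19.5 200 82 551 -19.5 120
```

```text
t 40.52 pos [ 596.9 -156.8  154.7] xang 82.3 tz [ 0.005 -0.007 -1.   ] q [-0.27  0.49  1.7  -0.01  0.94 -0.14] F [-0.  -0.1 -1.3] w 0.8
[82.0, 551.0, -19.5, 200.0] -> [129.6 -63.6 -46.6] 0.3 rows 2.4 0.0
[82.0, 551.0, -19.5, 120.0] -> [130.1 -64.1  33.4] 0.3 rows 2.4 0.0
```

Call:
move_arm(increments=[255,0,0,-46,0,255,50,-25,-46,0,255,100,-50,-46,0,255,130,-64,-46,0,255,130,-64,-20,0,255,130,-64,20,0,255,130,-64,32,0,255,130,-64,36,0,255,130,-64,40,0,255,130,-64,44,0,255,130,-64,48,0,255,130,-64,50,0])

```text
t: 42.02
ee_pos: [552.2, -19.2, 104.8]
orientation: [2.358, 2.061, 0.002]
ft_force: [-0.4, 4.5, 4.9]
width: 0.9
```

```bash
python3 g.py 82 551 -19.5 90
```

```text
t 42.02 pos [552.2 -19.2 104.8] xang 82.3 tz [ 0.008 -0.007 -1.   ] q [-0.05  0.48  1.87 -0.01  0.78  0.09] F [-0.4  4.5  4.9] w 0.9
[82.0, 551.0, -19.5, 90.0] -> [-0.3 -1.3 14.8] 0.3 rows 0.2 0.0
```

Call:
move_arm(increments=[255,0,-1,3,0,255,0,-1,6,0,255,0,-1,9,0,255,0,-1,11,0,255,0,-1,11,0])

```text
t: 42.65
ee_pos: [552.0, -19.1, 94.1]
orientation: [2.357, 2.06, 0.004]
ft_force: [1.4, 2.8, 3.8]
width: 0.6
```

Call:
move_arm(increments=[255,0,-1,1,0,255,0,-1,2,0,255,0,-1,3,0,255,0,-1,3,0])

```text
t: 43.15
ee_pos: [551.9, -19.1, 91.3]
orientation: [2.356, 2.059, 0.006]
ft_force: [4.0, 3.0, 4.0]
width: 0.4
```

Call:
move_arm(increments=[255,0,-1,1,0,255,0,-1,2,0,255,0,-1,2,0,255,0,-1,2,0])

```text
t: 43.65
ee_pos: [552.1, -19.1, 90.9]
orientation: [2.355, 2.058, 0.009]
ft_force: [0.3, 4.3, 18.1]
width: 0.8
```

Call:
move_arm(increments=[255,0,0,2.5,0,255,0,0,2.5,0])

```text
t: 43.9
ee_pos: [552.2, -19.1, 90.7]
orientation: [2.355, 2.058, 0.009]
ft_force: [-6.1, 4.9, 29.6]
width: 0.6
```

Run:
```python
from h import *
d=snap('wrist','w30');d=snap('scene','s30')
cv2.imwrite('pics/s30z.png',cv2.resize(d['frame'][150:300,210:410,::-1],(800,600),interpolation=2))
print(ctrl.get_obs()['ft_force'])
```

```text
[-5.81688751  4.64102032 30.10188658]
```

View pics/w30.png

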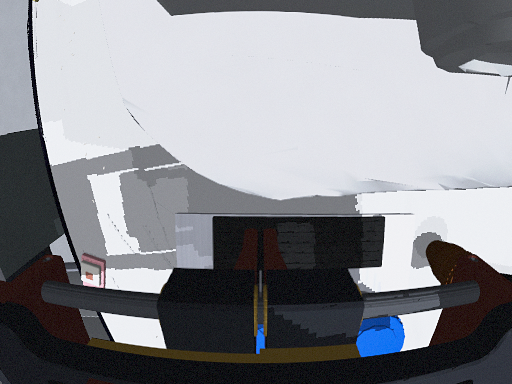

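View pics/s30z.png

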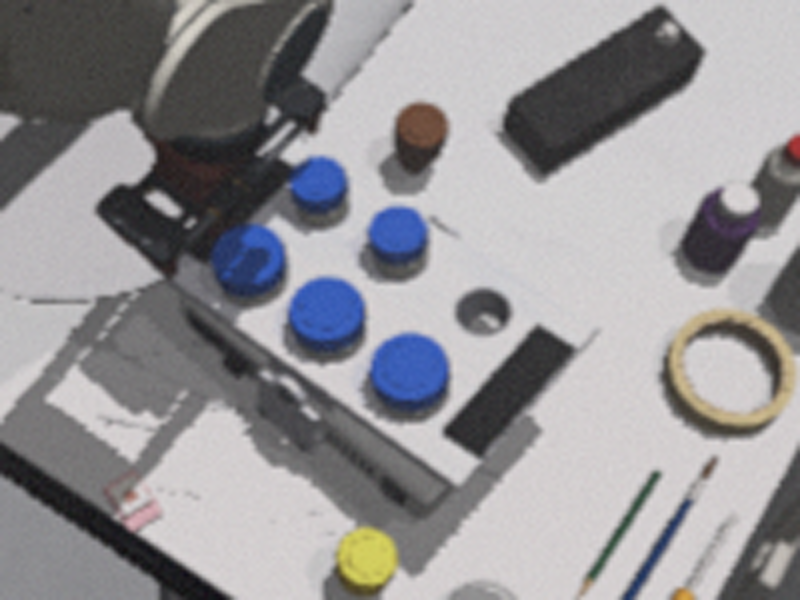

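```bash
python3 g.py 82 551 -19.5 230 82 513.8 -277 230 82 513.8 -277 150
```

```text
t 44.0 pos [552.2 -19.1  90.7] xang 82.3 tz [ 0.014 -0.007 -1.   ] q [-0.05  0.5   1.88 -0.01  0.74  0.09] F [-5.8  4.6 30.1] w 0.5
[82.0, 551.0, -19.5, 230.0] -> [  -1.3    1.  -139.3] 0.3 rows 2.2 0.0
[82.0, 513.8, -277.0, 230.0] -> [-261.4   -1.4 -138. ] 0.3 rows 4.7 0.0
[82.0, 513.8, -277.0, 150.0] -> [-261.    -2.6  -58. ] 0.3 rows 4.3 0.0
```

Call:
move_arm(increments=[255,-1,1,-60,0,255,-1,1,-120,0,255,-20,0,-139,0,255,-80,0,-138,0,255,-140,0,-138,0,255,-200,-1,-138,0,255,-261,-1,-138,0,255,-261,-1,-120,0,255,-261,-2,-90,0,255,-261,-2,-68,0,255,-261,-2,-62,0,255,-261,-2,-62,0])

```text
t: 45.5
ee_pos: [513.8, -276.2, 153.4]
orientation: [2.356, 2.06, 0.008]
ft_force: [0.2, -0.4, -0.1]
width: 0.4
```

```bash
python3 g.py 82 513.8 -277 120 82 513.8 -277 95
```

```text
t 45.5 pos [ 513.8 -276.2  153.4] xang 82.3 tz [ 0.012 -0.006 -1.   ] q [-0.51  0.45  1.78  0.    0.9  -0.38] F [ 0.2 -0.4 -0.1] w 0.4
[82.0, 513.8, -277.0, 120.0] -> [-0.6 -0.3 33.4] 0.3 rows 0.5 0.0
[82.0, 513.8, -277.0, 95.0] -> [-0.5 -0.6 58.4] 0.3 rows 0.9 0.0
```

Call:
move_arm(increments=[255,0,0,5,0,255,0,0,10,0,255,0,0,15,0,255,0,0,20,0,255,0,0,25,0,255,0,0,30,0,255,0,0,35,0,255,0,0,40,0,255,0,0,45,0,255,0,0,50,0,255,0,0,54,0,255,0,0,56,0])

```text
t: 47.0
ee_pos: [516.0, -278.7, 99.1]
orientation: [2.351, 2.057, 0.008]
ft_force: [-1.4, -6.5, 6.5]
width: 0.2
```

Call:
move_arm(increments=[255,-1,0,2,0,255,-1,0,4,0,255,-1,0,6,0,255,-1,0,6,0,255,-1,0,6,0])

```text
t: 47.62
ee_pos: [516.4, -280.1, 93.8]
orientation: [2.35, 2.056, 0.009]
ft_force: [-1.0, -0.1, 5.7]
width: 0.6
```

Call:
move_arm(increments=[255,0,0,1,0,255,0,0,2,0,255,0,0,3,0,255,0,0,3,0])

```text
t: 48.12
ee_pos: [516.4, -280.0, 91.5]
orientation: [2.35, 2.056, 0.008]
ft_force: [-1.6, -0.1, 6.5]
width: 0.4
```

Call:
move_arm(increments=[255,0,0,1,0,255,0,0,2,0,255,0,0,2,0,255,0,0,2,0])

```text
t: 48.62
ee_pos: [516.5, -280.1, 91.2]
orientation: [2.349, 2.056, 0.009]
ft_force: [-6.1, 2.3, 17.6]
width: 0.3
```

Call:
move_arm(increments=[255,0,0,2.5,0,255,0,0,2.5,0])

```text
t: 48.88
ee_pos: [516.5, -280.1, 91.0]
orientation: [2.349, 2.056, 0.009]
ft_force: [-7.2, 3.0, 23.5]
width: 0.1
```

```bash
python3 - <<'E'
from h import *
d=snap('wrist','w31');d=snap('scene','s31')
cv2.imwrite('pics/s31z.png',cv2.resize(d['frame'][150:300,210:410,::-1],(800,600),interpolation=2))
E
python3 g.py 82 514 -277 230 82 551 -19.5 230 82 551 -19.5 150
```

```text
t 48.98 pos [ 516.5 -280.1   91.1] xang 82.4 tz [ 0.017 -0.011 -1.   ] q [-0.52  0.54  1.81 -0.    0.77 -0.38] F [-8.1  3.2 23.3] w 0.7
[82.0, 514.0, -277.0, 230.0] -> [   1.5   -0.3 -139. ] 0.4 rows 2.2 0.0
[82.0, 551.0, -19.5, 230.0] -> [ 261.6    2.3 -141.3] 0.4 rows 4.8 0.0
[82.0, 551.0, -19.5, 150.0] -> [262.3   0.8 -61.3] 0.4 rows 4.3 0.0
```

View pics/s31z.png

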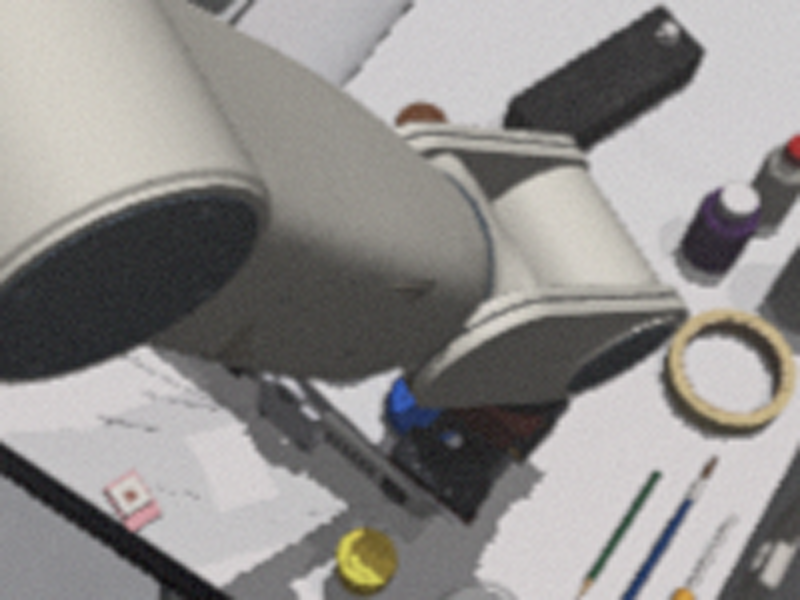

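View pics/w31.png

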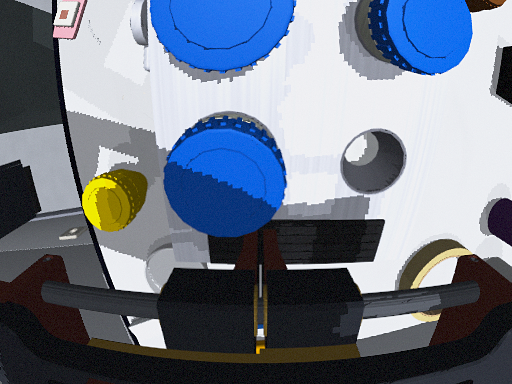

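Call:
move_arm(increments=[255,1,0,-60,0,255,1,0,-120,0,255,20,0,-140,0,255,80,0,-140,0,255,140,1,-140,0,255,200,2,-141,0,255,262,2,-141,0,255,262,2,-120,0,255,262,2,-90,0,255,262,1,-70,0,255,262,1,-64,0,255,262,1,-64,0])

```text
t: 50.48
ee_pos: [550.8, -19.5, 152.3]
orientation: [2.349, 2.057, 0.007]
ft_force: [0.4, -0.4, 0.2]
width: 0.4
```

```bash
python3 g.py 82 551 -19.5 120 82 551 -19.5 118
```

```text
t 50.48 pos [550.8 -19.5 152.3] xang 82.4 tz [ 0.016 -0.011 -1.   ] q [-0.05  0.4   1.86 -0.01  0.86  0.09] F [ 0.4 -0.4  0.2] w 0.4
[82.0, 551.0, -19.5, 120.0] -> [ 0.3 -0.3 32.3] 0.4 rows 0.5 0.0
[82.0, 551.0, -19.5, 118.0] -> [ 0.3 -0.4 34.3] 0.4 rows 0.5 0.0
```

Call:
move_arm(increments=[255,0,0,5,0,255,0,0,10,0,255,0,0,15,0,255,0,0,20,0,255,0,0,25,0,255,0,0,29,0,255,0,0,32,0,255,0,0,32,0])

```text
t: 51.48
ee_pos: [552.3, -19.7, 121.1]
orientation: [2.349, 2.055, 0.011]
ft_force: [1.1, 2.6, 2.3]
width: 0.2
```

Call:
move_arm(increments=[255,0,0,1.5,0,255,0,0,3,0,255,0,0,3,0,255,0,0,3,0])

```text
t: 51.98
ee_pos: [552.5, -19.6, 118.2]
orientation: [2.348, 2.055, 0.011]
ft_force: [0.0, 3.7, 3.4]
width: 0.6
```

```bash
python3 g.py 82 551 -19.5 240 82 420 80 260
```

```text
t 51.98 pos [552.5 -19.6 118.2] xang 82.4 tz [ 0.019 -0.011 -1.   ] q [-0.05  0.46  1.87 -0.01  0.79  0.09] F [0.  3.7 3.4] w 0.6
[82.0, 551.0, -19.5, 240.0] -> [  -1.1    1.  -121.8] 0.4 rows 1.9 0.0
[82.0, 420.0, 80.0, 260.0] -> [  80.  -141.6 -145.4] 0.4 rows 3.5 0.0
```

Call:
move_arm(increments=[255,0,0,-50,0,255,0,0,-110,0,255,0,-30,-125,0,255,20,-80,-135,0,255,60,-120,-145,0,255,80,-142,-145,0,255,80,-142,-145,0,255,80,-142,-145,0])

```text
t: 52.98
ee_pos: [420.2, 79.5, 259.5]
orientation: [2.348, 2.055, 0.01]
ft_force: [-0.6, 0.0, 0.4]
width: 0.5
```

Run:
```python
from h import *
np.set_printoptions(precision=2,suppress=True)
for n in ['top','scene']:
    d=snap(n,n+'40'); e=load(n+'22')
    x=240 if n=='top' else 210; y=110 if n=='top' else 150
    cv2.imwrite('pics/%s40z.png'%n,cv2.resize(d['frame'][y:y+150,x:x+200,::-1],(800,600),interpolation=2))
    C=[]
    for f in (e,d):
        hsv=cv2.cvtColor(f['frame'],cv2.COLOR_RGB2HSV);m=cv2.inRange(hsv,(100,100,50),(130,255,255))
        g=cv2.inRange(hsv,(0,0,0),(180,255,70))
        k,l,s,c=cv2.connectedComponentsWithStats(m);C.append(c[1:][s[1:,4]>100])
        k,l,s,c=cv2.connectedComponentsWithStats(g);C[-1]=np.vstack([C[-1],c[1:][(s[1:,4]>150)&(s[1:,4]<1500)]])
    for c in C[1]:
        j=np.argmin(np.linalg.norm(C[0]-c,axis=1)); print(n,c,c-C[0][j])
```

```text
top [444.29  89.23] [0. 0.]
top [302.09 167.55] [ 0.28 -0.06]
top [334.93 171.92] [ 0.3  -0.06]
top [297.43 201.74] [0.42 0.14]
top [330.34 206.43] [ 0.28 -0.06]
top [363.59 211.3 ] [0.02 0.02]
top [40.36  4.99] [0. 0.]
top [ 2.21 70.17] [-0.02  0.  ]
top [337.43  86.44] [ 0.   -0.01]
top [422.59 104.76] [-0.04 -0.03]
top [260.33  89.94] [-0.04  0.02]
top [110.99 113.15] [0.07 0.06]
top [389.41 110.68] [0.01 0.01]
top [135.12 132.07] [0.15 0.1 ]
top [214.97 165.44] [  1.47 -11.27]
top [184.95 171.45] [-0.29  0.86]
top [276.07 183.39] [ 0.13 -0.12]
top [385.48 199.53] [-0.16  0.33]
top [485.29 198.81] [ 0.01 -0.04]
top [212.12 201.71] [-1.39 25.01]
top [ 49.85 281.02] [0. 0.]
top [212.72 300.17] [0.18 1.96]
top [374.72 348.73] [-0.06 -0.12]
top [277.86 340.42] [-1.62  0.8 ]
top [232.02 347.94] [-1.68  2.11]
scene [137.75  37.07] [-0.02 -0.08]
scene [  4.02 140.94] [-0.54 -0.14]
scene [291.87 194.44] [0.24 0.01]
scene [273.94 213.31] [0.4  0.08]
scene [312.07 210.12] [0.44 0.1 ]
scene [293.85 229.85] [0.27 0.2 ]
scene [314.57 246.92] [0.16 0.22]
scene [201.39  11.65] [ 2.04 -0.27]
scene [389.78  81.09] [-1.86  1.26]
scene [441.25 127.53] [-12.33  -5.12]
scene [287.31 121.96] [ -4.32 -72.46]
scene [ 12.78 139.1 ] [0.49 0.76]
scene [359.36 172.75] [-0.02 -0.  ]
scene [268.76 197.34] [ 0.24 -0.38]
scene [387.95 210.01] [ 0.04 -0.04]
scene [411.36 223.22] [0.18 0.13]
scene [337.21 252.83] [-0.02  0.34]
scene [154.62 366.22] [ 0.04 -0.15]
```

View pics/scene40z.png

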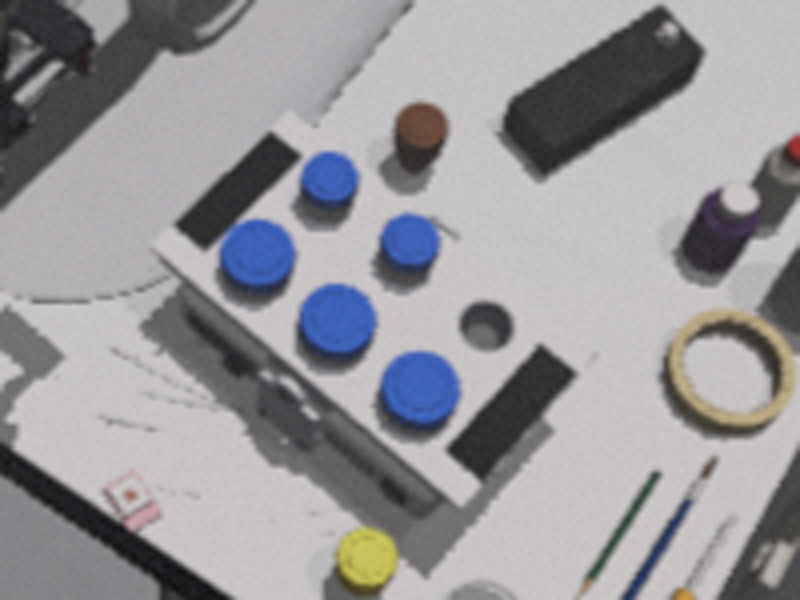

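View pics/top40z.png

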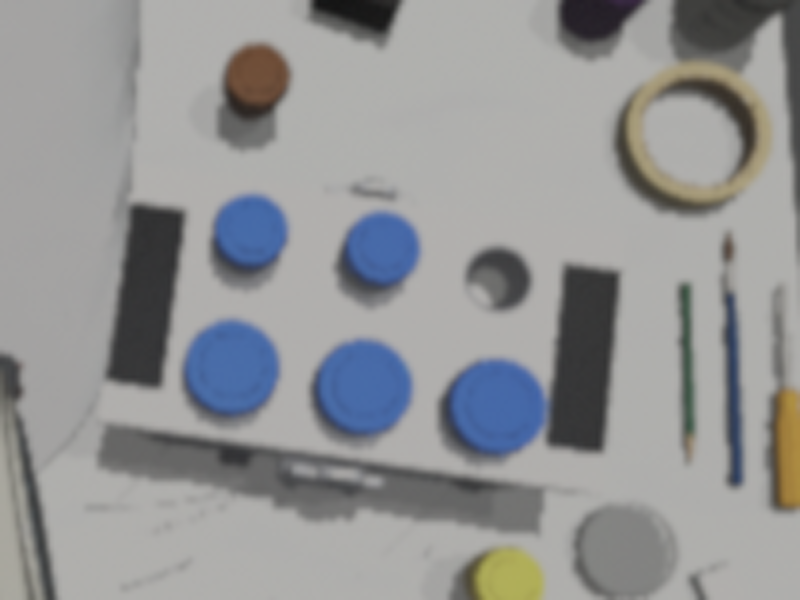

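Run:
```python
from h import *
np.set_printoptions(precision=3,suppress=True)
# subpixel pad centroids in each picture; predicted by tilt
t=np.array([557.1,-151.9]);a=np.radians(-8.18);Rt=np.array([[np.cos(a),-np.sin(a)],[np.sin(a),np.cos(a)]])
def padpt(y,th):
    yy=y*np.cos(th)+23*np.sin(th); zz=95-y*np.sin(th)+23*np.cos(th); q=Rt@[0,yy]+t; return [q[0],q[1],zz]
for n,ks in dict(scene=['scene0','scene22','scene40'],top=['top0','top22','top40']).items():
    for k in ks:
        d=load(k);g=255-cv2.cvtColor(d['frame'],cv2.COLOR_RGB2GRAY).astype(float)
        r=[]
        for y in (130,-130):
            u=proj(d,padpt(y,0)); x0,y0=np.round(u).astype(int); w=24
            sub=g[y0-w:y0+w+1,x0-w:x0+w+1]; m=((sub>170)).astype(np.uint8)
            kk,l,s,c=cv2.connectedComponentsWithStats(m); i=l[w,w]
            mm=cv2.dilate((l==i).astype(np.uint8),np.ones((3,3)))
            W=np.clip(sub-80,0,None)*mm; Y,X=np.mgrid[-w:w+1,-w:w+1]
            r+= [x0+(W*X).sum()/W.sum(), y0+(W*Y).sum()/W.sum(),s[i,4]]
        print(k,np.array(r))
    for y in (130,-130): print('per 0.02rad',y,proj(d,padpt(y,.02))-proj(d,padpt(y,0)))
```

```text
scene0 [272.7   197.713 384.    337.203 253.134 405.   ]
scene22 [268.769 197.647 321.    337.234 252.721 400.   ]
scene40 [268.839 197.399 315.    337.196 253.082 399.   ]
per 0.02rad 130 [-0.127  0.312]
per 0.02rad -130 [ 0.009 -0.435]
top0 [276.081 183.251 549.    385.407 199.305 572.   ]
top22 [275.881 183.428 544.    385.521 199.144 578.   ]
top40 [276.052 183.351 548.    385.386 199.339 574.   ]
per 0.02rad 130 [-0.224  0.181]
per 0.02rad -130 [ 0.176 -0.19 ]
```

```bash
python3 -c "
from workcell import ctrl
print(ctrl.close_job())"
```

```text
the job is handed in; nothing more can be done
None
```

I swapped the two misplaced pots, seated every bench pot, rocked the deck both ways and left it level. I handed the job in at about 53 s.

**Placing:**
- The wide pot went from slim_seat_1 to wide_seat_3, with wide_seat_2 as a temporary stop. The slim pot went from wide_seat_3 to slim_seat_1.
- Three pots were waiting on the bench. The two wide ones went to wide_seat_1 and wide_seat_2, and the slim one to slim_seat_2. slim_seat_3 stays empty.

**Seating check, before rocking:** I touched the lids with closed fingers.
- The wide lids met the fingers at 147.3 to 148.3 mm, against 148 mm for fully home.
- At 154.4 and 154.7 mm the slim lids had not yet met the fingers, so those pots sit no higher than the 154 mm home height.

**Rocking:** The left end stopped at 90.7 mm under 30 N and the right end at 91.1 mm under 24 N, which matches the full-tilt stops. I then brought the deck level by pressing the left pad until the fingertips read 118.2 mm, against 118 mm.

**Final pictures:**
- In the top view both hand pads sit within about 0.1 pixel of the start picture, roughly 0.01 rad.
- The scene view agrees for the right pad; its left-pad reading from the start picture was unusable.
- After rocking I checked seating only in pictures. The lids moved less than 0.5 pixel, which fits the deck having been tilted about 0.015 rad left end down before the presses.

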